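# Pry the retaining ring off a focus shaft

## Task

Take the hooked pick from its stand, feel its hook in over the shaft's free end and under the top of the sprung retaining ring, and pry the ring up out of its groove without bearing down hard on the shaft or wrenching the ring. Carry the ring on the pick to the parts tray and leave it there, then put the pick back upright in its stand. Only the pick may touch the ring, and leave the other things on the bench where they are.

Things in the scene. Friction and masses are not known exactly. Their poses are not given: they have to be found in the camera images.
- drive_unit: Microscope focus drive fixed to the bench: aluminium base plate 100 x 170 x 12 mm, two bearing pedestals (tops 87 mm above the bench), a horizontal steel shaft along the unit's y axis, a brass gear (53 mm across, y = -30 to -18 mm) and a black ribbed knob (57 mm across) at the +y end. Origin: centre of the plate's underside.
- groove (a point): Point on the shaft's axis, 62 mm above the bench, in the middle of the ring groove (6 mm wide, floor 14 mm across); axes as the drive unit's, y pointing from the shaft's free end to the gear. The shaft is smooth, 22 mm across (top 73 mm above the bench), from its free end (y = -25 mm here) to the groove and from the groove to the gear (y = +25 mm here).
- ring: Sprung steel retaining ring snapped upright into the groove: 45 mm outside, 35 mm inside diameter, 4 mm thick, 28 g, four inward prongs gripping the groove floor, gap at the bottom. Origin: its centre (on the shaft axis when seated); y its axis, z to its closed top. Pulled up with about 6 to 15 N its sprung jaws spread and it snaps off after 5 to 8 mm; raised 40 mm it is clear of the shaft.
- ring_top (a point): On the ring, middle of the underside of its top bar, 17.5 mm above its centre. Below it, down to the shaft's top, is a window 6.5 mm high and about 12 mm wide, open along the shaft on both sides: the hook goes in here. Off the shaft the ring can hang by this bar, its lowest edge 37 mm below this point.
- pick: The hooked pick, about 65 g, hanging upright in its stand. Origin: centre of its black square handle (16 x 16 mm, 64 mm tall); z up, y the way the hook points. Under the handle is a square guard 34 x 34 x 5 mm, its underside 37 mm below the origin. The shank below telescopes in the handle; it is clamped, and does not slip under less than 60 N.
- pick_guard (a point): Centre of the underside of the pick's guard. The straight shank (6 mm across) hangs from here; at its lower end a foot points to the pick's +y: 5 mm wide, 3 mm thick, reaching 14 mm from the shank's axis, an upward barb 1.6 mm high on its last 2.5 mm. The foot's flat underside is 62 to 80 mm below this point: the shank was left at any length, not measured.
- stand: White U-shaped pick stand fixed to the bench, base 80 x 70 mm, 92 mm tall. Origin: centre of its underside. A vertical slot 18 mm wide (in x) runs its full height from y = -16 mm and is open to +y; the walls beside it are 12 mm thick, 48 mm long. The shank hangs in the slot on the stand's axis, hook to +y, guard resting on the top (pick's origin 129 mm above the bench).
- tray: Open aluminium parts tray fixed to the bench, 120 (x) x 100 (y) x 18 mm, walls and floor 4 to 5 mm thick. Origin: centre of its underside. A washer and a small brass cap, no matter if touched, lie about 40 mm from the centre on its -x side; the rest is empty.
- objective: Bystander: steel objective lens 26 mm across, 45 mm tall, standing about 85 mm in front (+x) of the stand. Origin: centre of its underside.
- bottle: Bystander: small amber jar, 32 mm across, 60 mm tall, about 105 mm from the tray on its -x side. Origin: centre of its underside.
- slide_box: Bystander: grey closed slide box 100 x 70 x 30 mm. Origin: centre of its underside.
- screwdriver: Bystander: screwdriver lying on the bench far ahead of the drive unit.
- spare_knob: Bystander: black stepped knob 48 mm across, 26 mm tall, near the robot. Origin: centre of its underside.
Not all that is in view belongs to the job. Of the things that look like the tray, take the one that is farthest to the robot's left at the start. What is meant by the pick is not blue, and is the smaller of those in its own colour.

How it is judged:
On the way, in this order (a step that is already met when the one before it is completed fails the run):
1. the pick is lifted up from its stand (z of pick in the frame of stand above 0.165 m), for 0.1 s.
2. the ring has been pried up out of the groove and hangs on the pick (z of ring in the frame of groove above 0.016 m and contact force between pick and ring above 0.05 N), for 0.1 s.
3. the ring is carried on the pick to the tray (horizontal distance between ring and tray below 0.05 m and contact force between pick and ring above 0.05 N), for 0.05 s.
At the end, for the whole second after the job is handed in: The ring lies at rest in the parts tray (its centre within the tray's walls, less than 35 mm above the bench), and the pick is back in its stand, released and at rest: upright within 7 degrees, within 15 mm of the stand's axis, guard resting on the stand's top (x of ring in the frame of tray between -0.056 and 0.056 m and y of ring in the frame of tray between -0.046 and 0.046 m and height (world z) of ring below 0.035 m and linear speed of each of ring, pick below 0.02 m/s and horizontal distance between pick and stand below 0.015 m and height (world z) of pick between 0.124 and 0.134 m and angle between pick's own z axis and vertical below 0.12 rad); the robot touches nothing.
It fails at once if the pick bears on the drive unit with more than 20 N (contact force between pick and drive_unit above 20 N).
It fails at once if the pick wrenches the ring with more than 25 N (contact force between pick and ring above 25 N).
It fails at once if the gripper or arm touches the ring (contact force between any of the fingers, the arm and ring above 0.3 N).
It fails at once if another thing on the bench is moved by more than 30 mm (distance of any of objective, bottle, slide_box, screwdriver, spare_knob from where it was at the start of the episode above 0.03 m).
It also fails if it takes over 64 s, if anything falls off the work surface, if the arm or the gripper's body presses on something with over 40 N, if the wrist force passes 120 N, or if a joint passes its speed limit or range.

## Robot

A 7-joint arm with a two-finger parallel gripper is mounted at the origin on the work surface. World frame = base frame: x ahead of the robot, y to its left, z up, the work surface at z = 0. Lengths are in m, angles in rad, forces in N, time in s.
With the tool pointing down it reaches from about 0.425 to 0.875 m from the base axis. Payload 4.7 kg.
Tool frame: the origin (TCP) lies at the very end of the fingers, on their centre line; the grasp point (between the pads) lies 19 mm behind it; z points along the fingers, y is the direction in which the jaws open and shut (so a half turn about z gives the same grasp; the last joint's range is limited). The gripper opens to 87 mm and grips with 3 to 60 N. Pads are 19 mm wide; open, the fingers measure 117 mm over their backs; the gripper's body (75 mm by 190 mm) begins 51 mm behind the grasp point.
Start: joints at [-1.159, 0.321, -0.07, 1.45, 0.023, 1.371, -0.057], TCP at [0.252, 0.599, 0.223] pointing down, gripper open.
Joint ranges: [-2.86, 2.86], [-0.3, 2.09], [-1.38, 1.24], [0.06, 2.45], [-1.56, 4.7], [0.09, 2.05], [-2.69, 2.69]. Speed limits (rad/s): [2.57, 2.57, 3.14, 3.14, 3.14, 3.14, 3.14].

## Interface

Orientations are given as a rotation vector (axis times angle).
In Python, from bench import ctrl, get_image, camera_info gives the robot as it stands.
- The arm moves only by the tool carry_out, never from a script. Its argument "commands" is a list of rows, each an object of numbers: "tx", "ty", "tz": the shift along the tool's x, y, z in m; "rx", "ry", "rz": the turn, a rotation vector about the tool's x, y, z in rad; "jaw": the opening, from 0 (shut) to 1 (fully open). In form: [{"tx": .., "ty": .., "tz": .., "rx": .., "ry": .., "rz": .., "jaw": ..}, ...]. A call has 1 to 12 rows; each row is the pose to reach, as a shift and turn from the pose commanded when the call began, along the tool's axes at that moment; what a row does not reach only later rows make up. A row lasts 1/8 s, in which the tool goes at most 62.5 mm and 10.7 degrees, less where a joint would pass 70% of its speed; a pose out of reach is approached as far as the arm can. A call with a gripper value outside its range is refused whole. The fingers move at their own pace and stop on an object; "grip_force" is the grip in N (left out, the last holds). Time passes only in rows, so rows that repeat a pose let the fingers close. It gives the time, the measured TCP pose, the force and the opening at its end, in the units of the state.
- ctrl.get_state(): the state, without advancing time (a new reading comes with each control period).
- get_image(name): name is "side" or "top" or "wrist"; returns the picture (400x640x3 uint8, red, green, blue); there is no depth.
- camera_info(name): a dict with "intrinsics" (3x3 intrinsics, pixels), "R" (3x3) and "t" (3): a world point X has camera coordinates R X + t. Camera axes: x right, y down, z forward; pixel columns grow to the right and rows downward; lengths in m; the calibration is good to about 2 mm. A picture is of the moment at which its call begins: read the wrist's pose just before it. camera_info takes no time and is no camera call; for the wrist camera it gives the pose at the moment of the call.
- ctrl.close_job(): hands the job in, once; it reports no verdict.
The state is a dict: "time": time; "joint_positions": joint angles; "qd": joint speeds; "joint_torque": joint torques, N m; "position": TCP position; "tool_rot": TCP orientation; "ft_force": force on the tool from outside, world axes, zero at the start; "torque": the same for the moment, N m; "grip_width": opening from 0.0 (shut) to 1.0 (fully open).
Only numpy, scipy, OpenCV 4.12 (cv2) and the standard library are available. Lean on these libraries where they do the work, as an engineer would, in place of code of your own. Each camera call takes 0.05 s, during which the arm holds its last target.

## Working session

There is one attempt and no reset: what is moved stays moved. The work goes in short steps, Python scripts to look and compute and a tool call to move; the robot and the scene stay as the last step left them, time stands still between calls to the robot, and variables do not carry over. Pictures are saved under pics/ and viewed, and the job is handed in when it is done.

Besides the shell and the picture viewer there is one more tool, called after "Request:" as name([rows], argument=value, ...), one row to a line, values as JSON. carry_out: Moves the arm, as the interface text tells. Its arguments: {"type":"object","properties":{"commands":{"type":"array"},"grip_force":{"type":"number"}},"required":["commands"]}

```bash
ls; mkdir -p pics; python3 - <<'E'
from bench import ctrl,get_image,camera_info
import cv2,numpy as np
np.set_printoptions(precision=4,suppress=True)
s=ctrl.get_state();print(s)
for n in ["side","top","wrist"]:
    c=camera_info(n);print(n,c)
    im=get_image(n);cv2.imwrite(f"pics/{n}0.png",im[:,:,::-1])
E
```

```text
pics
{'time': 0.0, 'joint_positions': array([-1.1589,  0.3219, -0.0701,  1.4516,  0.0226,  1.3708, -0.0569]), 'qd': array([ 0.0013, -0.0013,  0.0003,  0.0001,  0.0009, -0.0005,  0.001 ]), 'joint_torque': array([  0.0002, -49.1298,  -0.4038, -31.2525,  -0.064 ,   0.0438,
         0.0002]), 'position': array([0.2516, 0.5987, 0.2215]), 'tool_rot': array([-0.6206, -3.0794,  0.0029]), 'ft_force': array([ 0.2616,  0.2244, -0.1209]), 'torque': array([-0.0005, -0.0393,  0.0531]), 'grip_width': 1.001142140175591}
side {'intrinsics': array([[495.083 ,   0.    , 319.6529],
       [  0.    , 495.083 , 199.66  ],
       [  0.    ,   0.    ,   1.    ]]), 'R': array([[ 0.6721, -0.7405,  0.001 ],
       [-0.4998, -0.4546, -0.7372],
       [ 0.5464,  0.495 , -0.6756]]), 't': array([-0.397 ,  0.2776,  1.0325])}
top {'intrinsics': array([[418.0342,   0.    , 319.6488],
       [  0.    , 418.0342, 200.8337],
       [  0.    ,   0.    ,   1.    ]]), 'R': array([[ 0.0292, -0.9996,  0.0051],
       [-0.9945, -0.0296, -0.1008],
       [ 0.1009, -0.0021, -0.9949]]), 't': array([-0.0868,  0.4834,  1.188 ])}
wrist {'intrinsics': array([[292.6878,   0.    , 317.4709],
       [  0.    , 292.6878, 197.6366],
       [  0.    ,   0.    ,   1.    ]]), 'R': array([[ 0.3886,  0.9214, -0.0017],
       [ 0.8944, -0.3767,  0.2412],
       [ 0.2216, -0.0953, -0.9705]]), 't': array([-0.6492, -0.0287,  0.3898])}
```

View pics/side0.png

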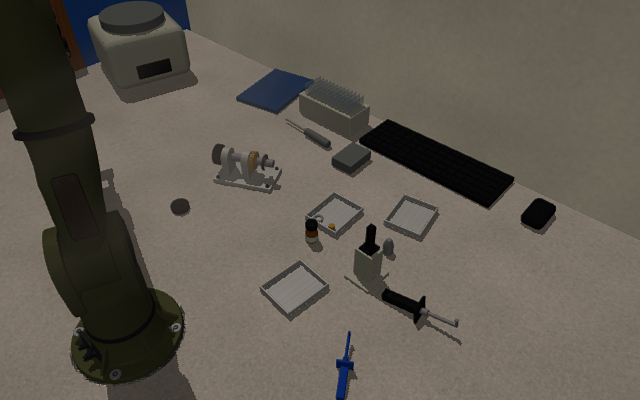

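View pics/top0.png

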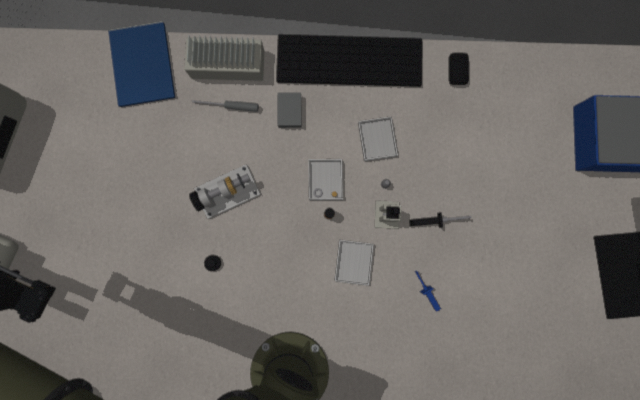

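View pics/wrist0.png

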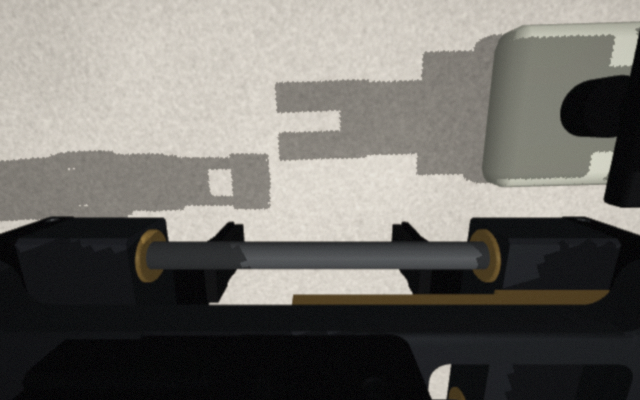

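The side and top views show the same things:
- **Trays in the top view:** (326,180), (378,139) and (355,262). The leftmost, at (326,180), holds the washer and the cap.
- **Pick-like things:** the blue one at (428,290), a large black one lying at (440,220), and a small black one in the stand at (392,212). I choose the one in the stand.

Next I'll check close crops.

```bash
cat > h.py <<'E'
import cv2,numpy as np,json
from scipy.spatial.transform import Rotation as Ro
np.set_printoptions(precision=4,suppress=True)
def ray(c,uv):
    K,R,t=c["intrinsics"],c["R"],c["t"]
    d=R.T@np.linalg.solve(K,np.array([uv[0],uv[1],1.])); o=-R.T@t
    return o,d/np.linalg.norm(d)
def onz(c,uv,z):
    o,d=ray(c,uv); return o+d*(z-o[2])/d[2]
def proj(c,X):
    p=c["intrinsics"]@(c["R"]@np.asarray(X,float)+c["t"]); return p[:2]/p[2]
def tri(rays):
    A=np.zeros((3,3));b=np.zeros(3)
    for o,d in rays:
        P=np.eye(3)-np.outer(d,d);A+=P;b+=P@o
    X=np.linalg.solve(A,b); return X,[np.linalg.norm((np.eye(3)-np.outer(d,d))@(X-o)) for o,d in rays]
def crop(im,x0,y0,x1,y1,s,name):
    cv2.imwrite(name,cv2.resize(im[y0:y1,x0:x1],None,fx=s,fy=s,interpolation=cv2.INTER_CUBIC))
E
python3 - <<'E'
from h import *
t=cv2.imread("pics/top0.png");s=cv2.imread("pics/side0.png")
a=cv2.resize(t[150:235,180:270],(450,425),interpolation=cv2.INTER_CUBIC)
b=cv2.resize(t[170:255,360:430],(350,425),interpolation=cv2.INTER_CUBIC)
cv2.imwrite("pics/tc.png",cv2.convertScaleAbs(np.hstack([a,b]),alpha=1.6))
a=cv2.resize(s[135:200,205:290],(425,325),interpolation=cv2.INTER_CUBIC)
b=cv2.resize(s[215:280,340:410],(350,325),interpolation=cv2.INTER_CUBIC)
cv2.imwrite("pics/sc.png",cv2.convertScaleAbs(np.hstack([a,b]),alpha=1.6))
E
```

```text
(no output)
```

View pics/tc.png

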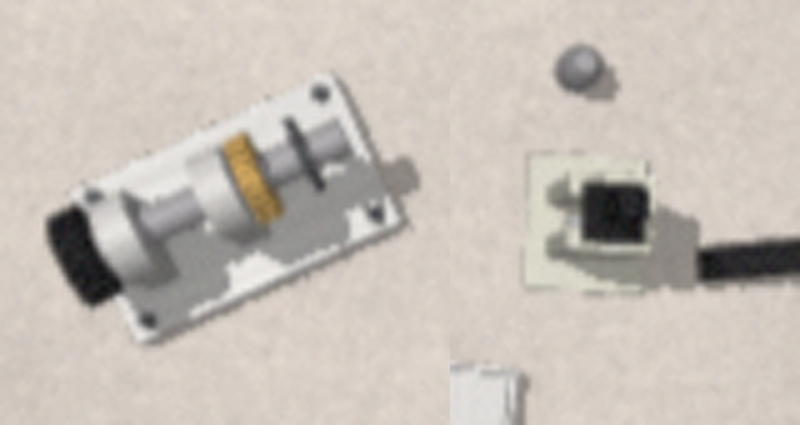

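View pics/sc.png

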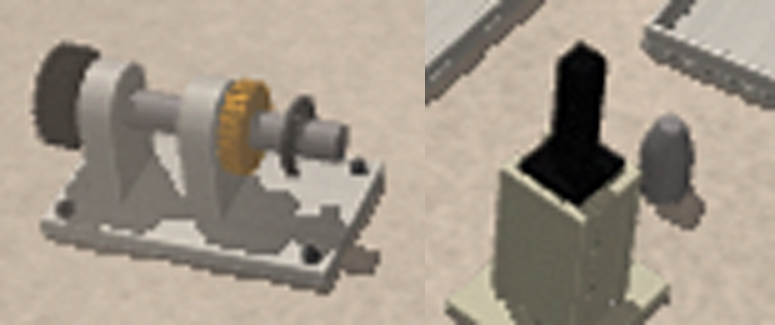

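The crops confirm it. The small black pick stands in the white stand with its slot opening to image left, which is world +y. On the drive unit the free end of the shaft is at upper right and the knob at lower left. Now I'll compute coarse positions.

```bash
python3 - <<'E'
from h import *
from bench import ctrl,camera_info
T=camera_info("top");S=camera_info("side")
f=lambda x,y:(180+x/5,150+y/5)
g=lambda x,y:(360+(x-450)/5,170+y/5)
s1=lambda x,y:(205+x/5,135+y/5); s2=lambda x,y:(340+(x-425)/5,215+y/5)
print("handle top",onz(T,g(612,207),.161),"stand base corners",[onz(T,g(*p),.01)[:2] for p in[(527,152),(527,288)]])
print("guard? handle top tri",tri([ray(T,g(614,210)),ray(S,s2(582,48))]))
print("stand body corner",)
for n,p,z in [("free end top",f(345,138),.062),("ring",f(305,152),.062),("gear",f(253,178),.062),("knob",f(85,258),.062)]:
    print(n,onz(T,p,z))
print("plate",[onz(T,f(*p),.012)[:2] for p in[(330,70),(405,222),(148,343)]])
im=cv2.imread("pics/top0.png")
print("tray",[onz(T,p,.018)[:2] for p in [(310,161),(343,161),(309,200),(343,201)]])
s=ctrl.get_state();print(Ro.from_rotvec(s["tool_rot"]).as_matrix())
W=camera_info("wrist");print("wcam in tool",Ro.from_rotvec(s["tool_rot"]).as_matrix().T@(-W["R"].T@W["t"]-s["position"]))
print(Ro.from_rotvec(s["tool_rot"]).as_matrix().T@W["R"].T)
E
```

```text
handle top [ 0.4502 -0.2598  0.161 ] stand base corners [array([ 0.4934, -0.2362]), array([ 0.4136, -0.2375])]
guard? handle top tri (array([ 0.4524, -0.2648,  0.161 ]), [np.float64(0.005361614443039049), np.float64(0.005361614443039191)])
stand body corner
free end top [0.542 0.129 0.062]
ring [0.5333 0.1512 0.062 ]
gear [0.5176 0.1797 0.062 ]
knob [0.4696 0.2716 0.062 ]
plate [array([0.5899, 0.1482]), array([0.5009, 0.1   ]), array([0.4255, 0.2466])]
tray [array([ 0.6034, -0.0407]), array([ 0.6064, -0.1378]), array([ 0.4879, -0.0414]), array([ 0.488 , -0.1406])]
[[-0.9219  0.3874 -0.0005]
 [ 0.3874  0.9219 -0.0014]
 [-0.0001 -0.0015 -1.    ]]
wcam in tool [ 0.0654  0.0002 -0.1625]
[[-0.0013 -0.9705 -0.2411]
 [ 1.     -0.0013 -0.0003]
 [-0.     -0.2411  0.9705]]
```

```bash
cat >> h.py <<'E'
def tgt(yaw):  # tool y along (-sin yaw, cos yaw), tool down
    y=np.array([-np.sin(yaw),np.cos(yaw),0]);z=np.array([0,0,-1.]);return np.stack([np.cross(y,z),y,z],1)
def go(s,pos,yaw):
    R=Ro.from_rotvec(s["tool_rot"]).as_matrix()
    print("t",s["time"],"shift",R.T@(np.array(pos)-s["position"]),"turn",Ro.from_matrix(R.T@tgt(yaw)).as_rotvec(),"j",s["joint_positions"])
E
python3 - <<'E'
from h import *
from bench import ctrl
go(ctrl.get_state(),[.48,.124,.2],.472)
E
```

```text
t 0.15 shift [-0.3944 -0.3493  0.0223] turn [-0.0014 -0.0005 -0.8698] j [-1.1589  0.3217 -0.0701  1.4514  0.0226  1.3708 -0.0569]
```

Request:
carry_out([
  {"tx": -0.394,"ty": -0.349,"tz": 0.022,"rz": -0.87,"jaw": 1},
  {"tx": -0.394,"ty": -0.349,"tz": 0.022,"rz": -0.87,"jaw": 1},
  {"tx": -0.394,"ty": -0.349,"tz": 0.022,"rz": -0.87,"jaw": 1},
  {"tx": -0.394,"ty": -0.349,"tz": 0.022,"rz": -0.87,"jaw": 1},
  {"tx": -0.394,"ty": -0.349,"tz": 0.022,"rz": -0.87,"jaw": 1},
  {"tx": -0.394,"ty": -0.349,"tz": 0.022,"rz": -0.87,"jaw": 1},
  {"tx": -0.394,"ty": -0.349,"tz": 0.022,"rz": -0.87,"jaw": 1},
  {"tx": -0.394,"ty": -0.349,"tz": 0.022,"rz": -0.87,"jaw": 1},
  {"tx": -0.394,"ty": -0.349,"tz": 0.022,"rz": -0.87,"jaw": 1},
  {"tx": -0.394,"ty": -0.349,"tz": 0.022,"rz": -0.87,"jaw": 1},
  {"tx": -0.394,"ty": -0.349,"tz": 0.022,"rz": -0.87,"jaw": 1},
])

```text
invalid input
```

```bash
python3 - <<'E'
from h import *
from bench import ctrl,get_image,camera_info
import pickle
go(ctrl.get_state(),[.40,-.263,.25],0.0)
c=camera_info("wrist");im=get_image("wrist")[:,:,::-1];cv2.imwrite("pics/w1.png",im);pickle.dump(c,open("w1.pkl","wb"))
print(proj(c,[.533,.151,.062]))
E
```

```text
t 0.15 shift [-0.4706 -0.7371 -0.0271] turn [-0.0015 -0.0002 -0.3978] j [-1.1589  0.3217 -0.0701  1.4514  0.0226  1.3708 -0.0569]
[112.7258 471.8391]
```

View pics/w1.png

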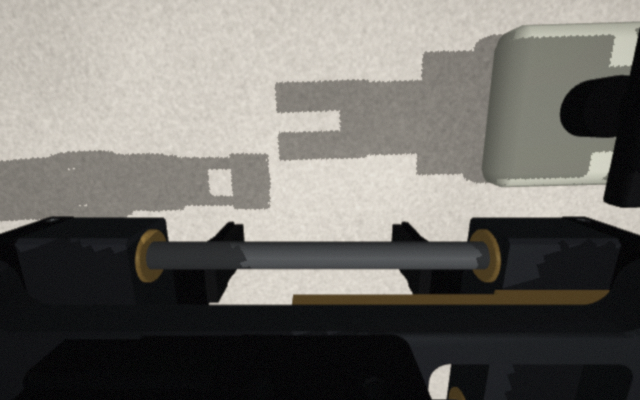

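The call was refused, so the picture is unchanged. I'll retry with every field given.

Request:
carry_out([
  {"tx": -0.394,"ty": -0.349,"tz": 0.022,"rx": 0,"ry": 0,"rz": -0.87,"jaw": 1.0},
  {"tx": -0.394,"ty": -0.349,"tz": 0.022,"rx": 0,"ry": 0,"rz": -0.87,"jaw": 1.0},
  {"tx": -0.394,"ty": -0.349,"tz": 0.022,"rx": 0,"ry": 0,"rz": -0.87,"jaw": 1.0},
  {"tx": -0.394,"ty": -0.349,"tz": 0.022,"rx": 0,"ry": 0,"rz": -0.87,"jaw": 1.0},
  {"tx": -0.394,"ty": -0.349,"tz": 0.022,"rx": 0,"ry": 0,"rz": -0.87,"jaw": 1.0},
  {"tx": -0.394,"ty": -0.349,"tz": 0.022,"rx": 0,"ry": 0,"rz": -0.87,"jaw": 1.0},
  {"tx": -0.394,"ty": -0.349,"tz": 0.022,"rx": 0,"ry": 0,"rz": -0.87,"jaw": 1.0},
  {"tx": -0.394,"ty": -0.349,"tz": 0.022,"rx": 0,"ry": 0,"rz": -0.87,"jaw": 1.0},
  {"tx": -0.394,"ty": -0.349,"tz": 0.022,"rx": 0,"ry": 0,"rz": -0.87,"jaw": 1.0},
  {"tx": -0.394,"ty": -0.349,"tz": 0.022,"rx": 0,"ry": 0,"rz": -0.87,"jaw": 1.0},
  {"tx": -0.394,"ty": -0.349,"tz": 0.022,"rx": 0,"ry": 0,"rz": -0.87,"jaw": 1.0},
])

```text
time: 1.58
position: [0.4794, 0.1258, 0.2005]
tool_rot: [0.736, -3.054, -0.001]
ft_force: [0.4, 0.4, 0.4]
grip_width: 0.996
```

```bash
python3 - <<'E'
from h import *
from bench import ctrl,get_image,camera_info
import pickle
s=ctrl.get_state();print(s["position"])
go(s,[.40,-.263,.25],0.0)
c=camera_info("wrist");im=get_image("wrist")[:,:,::-1];cv2.imwrite("pics/w2.png",im);pickle.dump(c,open("w2.pkl","wb"))
print(proj(c,[.533,.151,.062]))
E
```

```text
[0.4794 0.1258 0.2005]
t 1.575 shift [ 0.2479 -0.3099 -0.0498] turn [ 0.0008 -0.0002  0.4731] j [-0.5679 -0.0004  0.2592  1.864  -0.0007  1.2781  1.7353]
[315.652  241.3977]
```

View pics/w2.png

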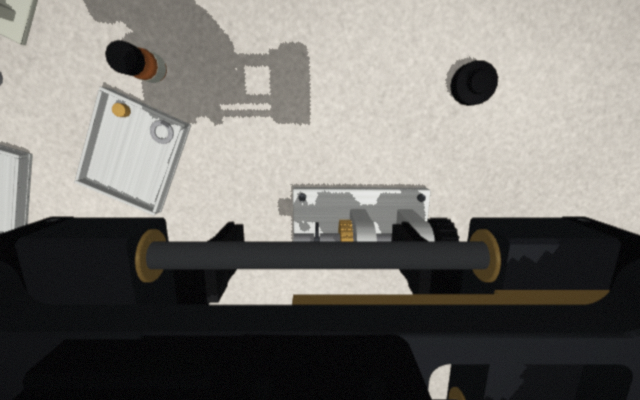

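In this wrist view up is towards the robot. The drive unit is half hidden behind the gripper at (360,215), so I'll shift outward.

Request:
carry_out([
  {"tx": -0.13,"ty": 0.0,"tz": 0,"rx": 0,"ry": 0,"rz": 0,"jaw": 1.0},
  {"tx": -0.13,"ty": 0.0,"tz": 0,"rx": 0,"ry": 0,"rz": 0,"jaw": 1.0},
  {"tx": -0.13,"ty": 0.0,"tz": 0,"rx": 0,"ry": 0,"rz": 0,"jaw": 1.0},
  {"tx": -0.13,"ty": 0.0,"tz": 0,"rx": 0,"ry": 0,"rz": 0,"jaw": 1.0},
])

```text
time: 2.12
position: [0.5948, 0.1851, 0.1997]
tool_rot: [0.738, -3.052, 0.001]
ft_force: [0.1, -0.4, 0.1]
grip_width: 0.998
```

```bash
python3 - <<'E'
from h import *
from bench import ctrl,get_image,camera_info
import pickle
s=ctrl.get_state();print(s["position"],s["qd"])
go(s,[.56,-.263,.25],0.0)
c=camera_info("wrist");im=get_image("wrist")[:,:,::-1];cv2.imwrite("pics/w3.png",im);pickle.dump(c,open("w3.pkl","wb"))
crop(im,200,20,440,200,3.3,"pics/w3c.png")
print(proj(c,[.533,.151,.062]))
E
```

```text
[0.5948 0.1851 0.1997] [ 0.0066 -0.0463  0.0143  0.0264  0.004   0.0038  0.0008]
t 2.125 shift [ 0.2358 -0.3827 -0.0499] turn [-0.0003 -0.0019  0.4744] j [-0.5652  0.2775  0.2686  1.5632 -0.075   1.313   1.7581]
[315.1651 119.6806]
```

View pics/w3c.png

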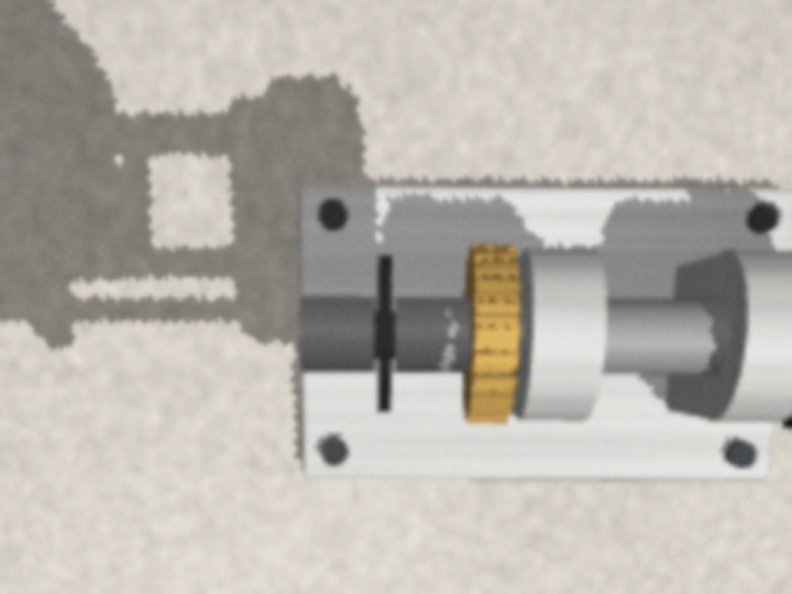

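The close view shows the ring as a dark bar at crop (385,333), the shaft edges at rows 297 and 372, the free end at column 300 and the gear face at column ~470.

```bash
python3 - <<'E'
from h import *
import pickle
c=pickle.load(open("w3.pkl","rb"))
f=lambda x,y:np.array([200+(x+.5)/3.3-.5,20+(y+.5)/3.3-.5])
im=cv2.imread("pics/w3.png")
fe=onz(c,f(300,334.5),.062);rg=onz(c,f(385,334.5),.062);rg2=onz(c,f(385,333),.0665);ge=onz(c,f(468,334.5),.062)
print(fe,rg,rg2,ge,"len fe-ring",np.linalg.norm(fe-rg),np.linalg.norm(ge-rg))
# ring extent at heights: top point z .0845 ; sides z .062
a=onz(c,f(384,256),.062);b=onz(c,f(385,411),.062);print("ring width",np.linalg.norm(a-b),(a+b)/2,"perp yaw",np.arctan2((b-a)[1],(b-a)[0]))
# plate corners z=.012
P=[onz(c,f(*p),.012) for p in [(301,187),(306,475),(768,478)]];print(P,np.linalg.norm(P[0]-P[1]),np.linalg.norm(P[2]-P[1]))
d=P[2]-P[1];print("yaw plate",np.arctan2(-d[0],d[1]))
# shaft axis from two places: left segment and between pedestals
for x,u,l in [(310,296.5,372),(440,297,372),(650,300,372)]:
    A=onz(c,f(x,(u+l)/2),.062);print(A)
S=pickle.load(open("w3.pkl","rb"))
E
```

```text
[0.5453 0.1298 0.062 ] [0.5336 0.1526 0.062 ] [0.5333 0.1524 0.0665] [0.5222 0.1748 0.062 ] len fe-ring 0.025574636615311435 0.02497617874908172
ring width 0.04511807213331216 [0.5338 0.1525 0.062 ] perp yaw 0.478695611500552
[array([0.503 , 0.1048, 0.012 ]), array([0.5901, 0.1491, 0.012 ]), array([0.5146, 0.2991, 0.012 ])] 0.09774434636204495 0.16795904015411506
yaw plate 0.46649086857279165
[0.5438 0.1325 0.062 ]
[0.5261 0.1673 0.062 ]
[0.4977 0.2238 0.062 ]
```

Request:
carry_out([
  {"tx": 0.236,"ty": -0.383,"tz": -0.05,"rx": 0,"ry": 0,"rz": 0.474,"jaw": 1.0},
  {"tx": 0.236,"ty": -0.383,"tz": -0.05,"rx": 0,"ry": 0,"rz": 0.474,"jaw": 1.0},
  {"tx": 0.236,"ty": -0.383,"tz": -0.05,"rx": 0,"ry": 0,"rz": 0.474,"jaw": 1.0},
  {"tx": 0.236,"ty": -0.383,"tz": -0.05,"rx": 0,"ry": 0,"rz": 0.474,"jaw": 1.0},
  {"tx": 0.236,"ty": -0.383,"tz": -0.05,"rx": 0,"ry": 0,"rz": 0.474,"jaw": 1.0},
  {"tx": 0.236,"ty": -0.383,"tz": -0.05,"rx": 0,"ry": 0,"rz": 0.474,"jaw": 1.0},
  {"tx": 0.236,"ty": -0.383,"tz": -0.05,"rx": 0,"ry": 0,"rz": 0.474,"jaw": 1.0},
  {"tx": 0.236,"ty": -0.383,"tz": -0.05,"rx": 0,"ry": 0,"rz": 0.474,"jaw": 1.0},
  {"tx": 0.236,"ty": -0.383,"tz": -0.05,"rx": 0,"ry": 0,"rz": 0.474,"jaw": 1.0},
  {"tx": 0.236,"ty": -0.383,"tz": -0.05,"rx": 0,"ry": 0,"rz": 0.474,"jaw": 1.0},
])

```text
time: 3.42
position: [0.5601, -0.2615, 0.2505]
tool_rot: [-0.002, 3.141, 0.004]
ft_force: [0.3, 0.5, 0.6]
grip_width: 0.999
```

```bash
python3 - <<'E'
from h import *
from bench import ctrl,get_image,camera_info
import pickle
s=ctrl.get_state();print(s["position"],s["tool_rot"],s["joint_positions"])
c=camera_info("wrist");im=get_image("wrist")[:,:,::-1];cv2.imwrite("pics/w4.png",im);pickle.dump(c,open("w4.pkl","wb"))
print(proj(c,[.452,-.265,.161]))
E
```

```text
[ 0.5601 -0.2615  0.2505] [-0.0023  3.1411  0.0036] [-0.0922  0.2663  0.5975  1.5137 -0.1529  1.4086  2.086 ]
[312.8413  69.7197]
```

View pics/w4.png

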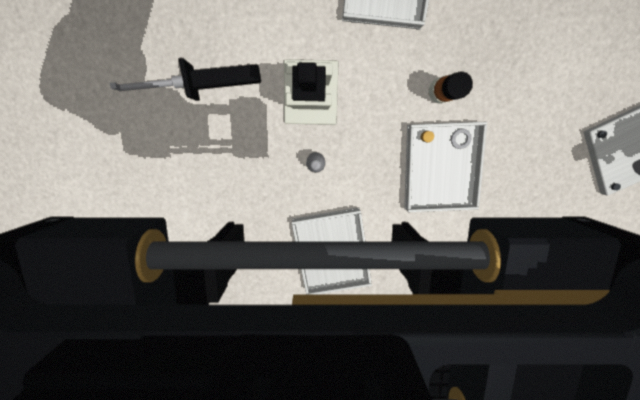

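```bash
python3 - <<'E'
from h import *
im=cv2.imread("pics/w4.png")
crop(cv2.convertScaleAbs(im,alpha=1.5),270,45,350,135,6.5,"pics/w4c.png")
crop(im,390,110,500,220,5,"pics/w4t.png")
E
```

```text
(no output)
```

View pics/w4c.png

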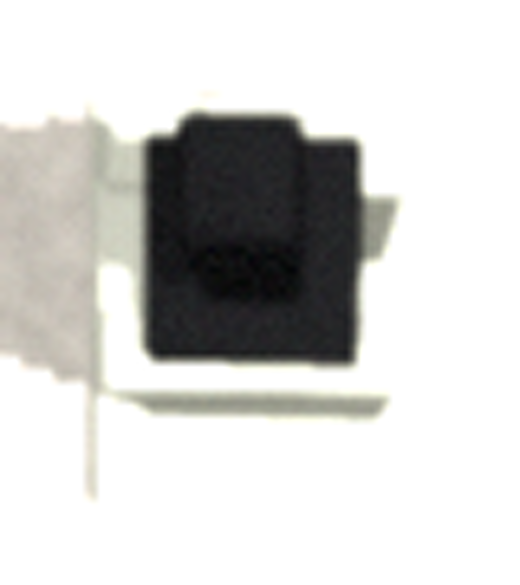

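View pics/w4t.png

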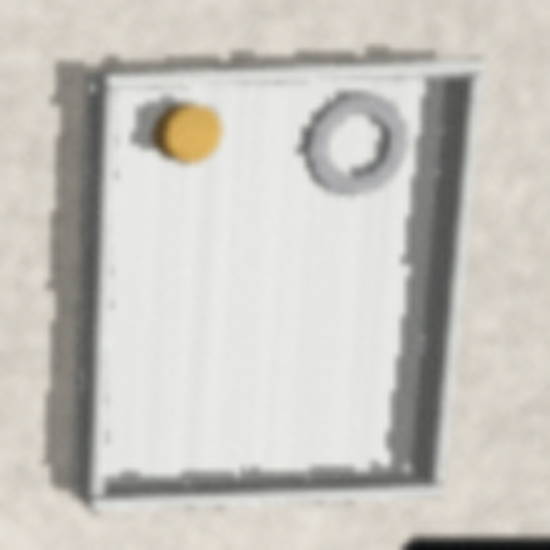

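The crop shows the guard square at cols 147–357, rows 138–362, the handle's top face at cols 185–300, rows 115–240, and the slot opening to the right (+y). In the tray crop the washer and cap lie on the robot side, so the +x side is empty.

```bash
python3 - <<'E'
from h import *
import pickle
from bench import ctrl
c=pickle.load(open("w4.pkl","rb"))
f=lambda x,y:np.array([270+(x+.5)/6.5-.5,45+(y+.5)/6.5-.5])
print("guard c",onz(c,f(252,250),.097),[onz(c,f(*p),.097)[:2] for p in [(147,140),(358,140),(356,362),(148,360)]])
print("handle top",onz(c,f(242,178),.161),[onz(c,f(*p),.161)[:2] for p in [(183,116),(300,116),(300,242),(188,242)]])
print("base-left",onz(c,f(92,105),.092),onz(c,f(100,393),.092), "body right",onz(c,f(388,398),.092))
g=lambda x,y:np.array([390+(x+.5)/5-.5,110+(y+.5)/5-.5])
print("tray",[onz(c,g(*p),.018)[:2] for p in [(103,76),(485,66),(440,490),(92,502)]])
s=ctrl.get_state()
go(s,[.452,-.263,.20],0.0)
E
```

```text
guard c [ 0.4537 -0.2704  0.097 ] [array([ 0.4378, -0.2864]), array([ 0.4378, -0.2539]), array([ 0.4703, -0.2541]), array([ 0.47  , -0.2869])]
handle top [ 0.4537 -0.2698  0.161 ] [array([ 0.4466, -0.277 ]), array([ 0.4466, -0.2627]), array([ 0.4611, -0.2627]), array([ 0.4611, -0.2766])]
base-left [ 0.4319 -0.2953  0.092 ] [ 0.4747 -0.2952  0.092 ] body right [ 0.4755 -0.2487  0.092 ]
tray [array([ 0.4948, -0.1394]), array([ 0.4922, -0.0394]), array([ 0.6077, -0.0359]), array([ 0.6111, -0.1335])]
t 3.475 shift [ 0.1084 -0.0014  0.0504] turn [0.002  0.0003 0.0021] j [-0.0925  0.2666  0.5974  1.5135 -0.1527  1.4085  2.0861]
```

Request:
carry_out([
  {"tx": 0.1064,"ty": -0.0085,"tz": 0.06,"rx": 0.002,"ry": 0,"rz": 0.002,"jaw": 1.0},
  {"tx": 0.1064,"ty": -0.0085,"tz": 0.06,"rx": 0.002,"ry": 0,"rz": 0.002,"jaw": 1.0},
  {"tx": 0.1064,"ty": -0.0085,"tz": 0.06,"rx": 0.002,"ry": 0,"rz": 0.002,"jaw": 1.0},
  {"tx": 0.1064,"ty": -0.0085,"tz": 0.06,"rx": 0.002,"ry": 0,"rz": 0.002,"jaw": 1.0},
  {"tx": 0.1064,"ty": -0.0085,"tz": 0.1,"rx": 0.002,"ry": 0,"rz": 0.002,"jaw": 1.0},
  {"tx": 0.1064,"ty": -0.0085,"tz": 0.137,"rx": 0.002,"ry": 0,"rz": 0.002,"jaw": 1.0},
  {"tx": 0.1064,"ty": -0.0085,"tz": 0.137,"rx": 0.002,"ry": 0,"rz": 0.002,"jaw": 1.0},
])

```text
time: 4.35
position: [0.4537, -0.2712, 0.1122]
tool_rot: [-0.002, -3.138, 0.002]
ft_force: [-0.3, -0.2, 0.6]
grip_width: 1.001
```

```bash
python3 - <<'E'
from h import *
from bench import ctrl,get_image,camera_info
s=ctrl.get_state();print(s)
a=get_image("wrist")[:,:,::-1];b=get_image("side")[:,:,::-1]
cv2.imwrite("pics/w5.png",cv2.convertScaleAbs(a,alpha=1.7));crop(cv2.convertScaleAbs(b,alpha=1.5),310,180,450,290,5,"pics/s5.png")
E
```

```text
{'time': 4.35, 'joint_positions': array([-0.0839,  0.1655,  0.6245,  1.9055, -0.1045,  1.1059,  2.1509]), 'qd': array([-0.0004, -0.0386,  0.0155, -0.0546,  0.0158,  0.0223, -0.0093]), 'joint_torque': array([  0.1423, -29.9749,   3.0329, -27.329 ,   0.0086,  -0.2019,
         0.0834]), 'position': array([ 0.4537, -0.2712,  0.1122]), 'tool_rot': array([-0.0019, -3.1381,  0.0023]), 'ft_force': array([-0.3192, -0.2037,  0.6062]), 'torque': array([0.0315, 0.0333, 0.012 ]), 'grip_width': 1.0008138303462548}
```

View pics/w5.png

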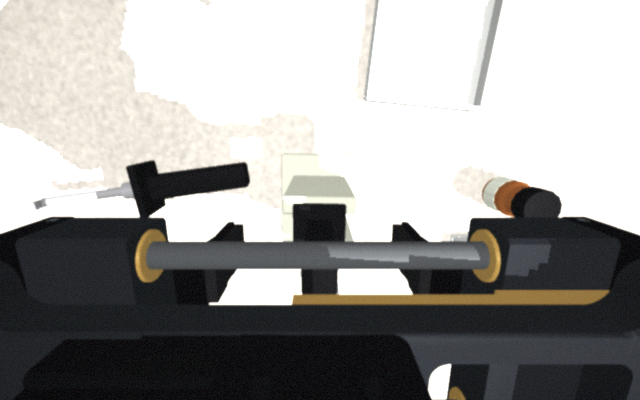

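View pics/s5.png

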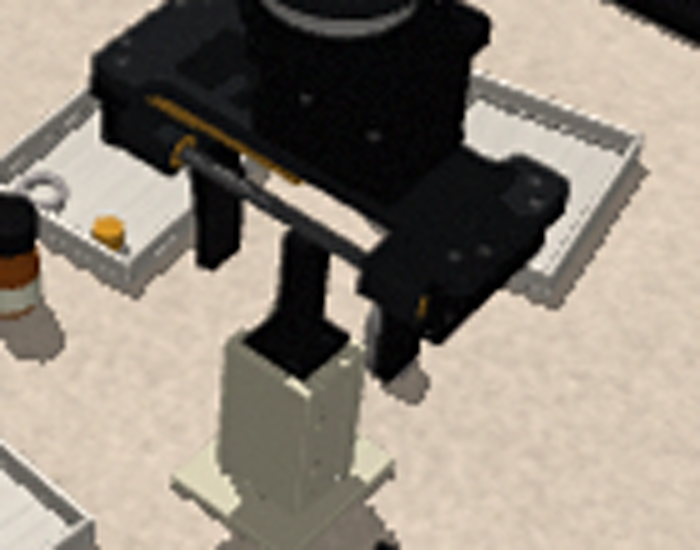

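The handle sits midway between the fingers, at w5 column 319, so I'll close.

Request:
carry_out([
  {"tx": 0,"ty": 0,"tz": 0,"rx": 0,"ry": 0,"rz": 0,"jaw": 0.4},
  {"tx": 0,"ty": 0,"tz": 0,"rx": 0,"ry": 0,"rz": 0,"jaw": 0.1},
  {"tx": 0,"ty": 0,"tz": 0,"rx": 0,"ry": 0,"rz": 0,"jaw": 0},
  {"tx": 0,"ty": 0,"tz": 0,"rx": 0,"ry": 0,"rz": 0,"jaw": 0},
  {"tx": 0,"ty": 0,"tz": 0,"rx": 0,"ry": 0,"rz": 0,"jaw": 0},
  {"tx": 0,"ty": 0,"tz": 0,"rx": 0,"ry": 0,"rz": 0,"jaw": 0},
  {"tx": 0,"ty": 0,"tz": 0,"rx": 0,"ry": 0,"rz": 0,"jaw": 0},
], grip_force=50)

```text
time: 5.32
position: [0.4533, -0.2727, 0.1135]
tool_rot: [0.006, 3.142, -0.003]
ft_force: [0.9, -0.3, 0.4]
grip_width: 0.281
```

Request:
carry_out([
  {"tx": 0,"ty": 0,"tz": 0,"rx": 0,"ry": 0,"rz": 0,"jaw": 0},
  {"tx": 0,"ty": 0,"tz": 0,"rx": 0,"ry": 0,"rz": 0,"jaw": 0},
  {"tx": 0,"ty": 0,"tz": 0,"rx": 0,"ry": 0,"rz": 0,"jaw": 0},
  {"tx": 0,"ty": 0,"tz": 0,"rx": 0,"ry": 0,"rz": 0,"jaw": 0},
])

```text
time: 5.82
position: [0.4533, -0.2726, 0.1135]
tool_rot: [0.006, 3.142, -0.003]
ft_force: [-0.4, 1.0, -0.6]
grip_width: 0.179
```

```bash
python3 - <<'E'
from h import *
from bench import ctrl,get_image,camera_info
s=ctrl.get_state();print(s)
a=get_image("wrist")[:,:,::-1];b=get_image("side")[:,:,::-1]
crop(cv2.convertScaleAbs(a,alpha=1.7),220,180,420,330,4,"pics/w6.png");crop(cv2.convertScaleAbs(b,alpha=1.5),310,180,450,290,5,"pics/s6.png")
E
```

```text
{'time': 5.825, 'joint_positions': array([-0.0828,  0.162 ,  0.6264,  1.9062, -0.1043,  1.1051,  2.1514]), 'qd': array([ 0.0002,  0.0006,  0.0004, -0.0007,  0.0006, -0.0018,  0.0014]), 'joint_torque': array([  0.2177, -30.8327,   3.2174, -28.5189,   0.2246,  -0.1131,
        -0.0012]), 'position': array([ 0.4533, -0.2726,  0.1135]), 'tool_rot': array([ 0.0058,  3.1416, -0.0028]), 'ft_force': array([-0.4245,  1.0314, -0.5604]), 'torque': array([ 0.1142,  0.0423, -0.0311]), 'grip_width': 0.17943417300371273}
```

View pics/w6.png

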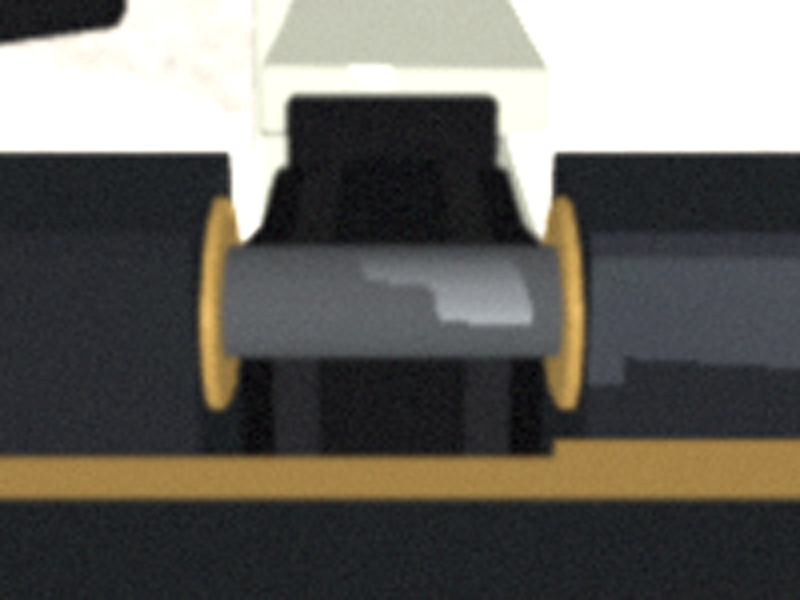

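View pics/s6.png

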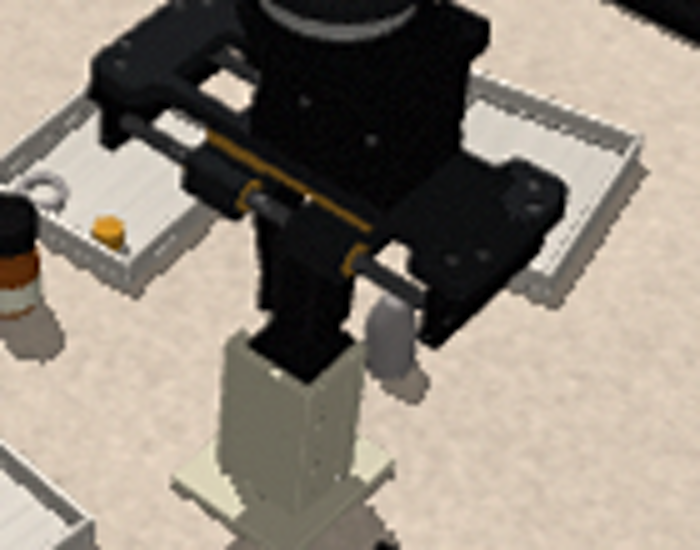

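Gripped: opening 0.179 × 87 mm = 15.6 mm, which matches the 16 mm handle. Lifting.

Request:
carry_out([
  {"tx": 0,"ty": 0,"tz": -0.015,"rx": 0,"ry": 0,"rz": 0,"jaw": 0},
  {"tx": 0,"ty": 0,"tz": -0.04,"rx": 0,"ry": 0,"rz": 0,"jaw": 0},
  {"tx": 0,"ty": 0,"tz": -0.07,"rx": 0,"ry": 0,"rz": 0,"jaw": 0},
  {"tx": 0,"ty": 0,"tz": -0.1,"rx": 0,"ry": 0,"rz": 0,"jaw": 0},
  {"tx": 0,"ty": 0,"tz": -0.12,"rx": 0,"ry": 0,"rz": 0,"jaw": 0},
  {"tx": 0,"ty": 0,"tz": -0.12,"rx": 0,"ry": 0,"rz": 0,"jaw": 0},
  {"tx": 0,"ty": 0,"tz": -0.12,"rx": 0,"ry": 0,"rz": 0,"jaw": 0},
])

```text
time: 6.8
position: [0.4529, -0.2724, 0.233]
tool_rot: [-0.006, -3.141, 0.003]
ft_force: [-0.7, 0.5, -0.1]
grip_width: 0.181
```

```bash
python3 - <<'E'
from h import *
from bench import ctrl,get_image,camera_info
s=ctrl.get_state();print(s["position"],s["tool_rot"],s["ft_force"],s["torque"],s["joint_positions"],s["grip_width"])
c=camera_info("side");b=get_image("side")[:,:,::-1]
cv2.imwrite("pics/s7f.png",b)
crop(cv2.convertScaleAbs(b,alpha=1.5),320,150,440,280,4.5,"pics/s7.png")
p=s["position"]+[0,0,.0155]
f=lambda X:(proj(c,X)-[320,150]+.5)*4.5-.5
print([f(p+[0,0,d]) for d in (0,-.037,-.037-.062,-.037-.08)], [f(p+[0,.014,d]) for d in (-.037-.062,-.037-.08)])
E
```

```text
[ 0.4529 -0.2724  0.233 ] [-0.0061 -3.141   0.0026] [-0.7154  0.4546 -0.1174] [ 0.0204 -0.0339  0.0077] [-0.1123  0.0504  0.6283  1.7567 -0.0286  1.3439  2.0887] 0.18080654444016483
[array([249.5337, 206.6722]), array([243.2315, 267.7757]), array([233.3476, 363.6059]), array([230.625 , 390.0039])] [array([209.8356, 349.2012]), array([207.3996, 375.5918])]
```

View pics/s7.png

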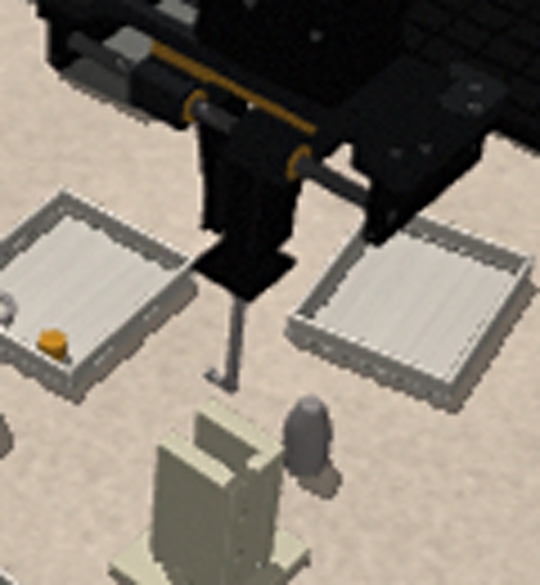

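The side view shows the pick hanging straight. The foot is at crop (232,391) with its tip at (210,375) pointing +y, so the shank length is about 79 mm. Next I'll work out the move to over the shaft's free end.

```bash
cat >> h.py <<'E'
G=np.array([.5337,.1525]);YAW=.468
def gp(y,z,x=0): 
    d=np.array([-np.sin(YAW),np.cos(YAW)]);e=np.array([np.cos(YAW),np.sin(YAW)]);return np.r_[G+d*y+e*x,z]
def gf(s): # tcp in groove frame
    d=np.array([-np.sin(YAW),np.cos(YAW)]);e=np.array([np.cos(YAW),np.sin(YAW)]);q=s["position"][:2]-G
    R=Ro.from_rotvec(s["tool_rot"]).as_matrix()
    return "groove x,y(mm) %.2f %.2f z %.2f"%(1e3*q@e,1e3*q@d,1e3*s["position"][2]),"F",s["ft_force"],"M",s["torque"],"yaw",np.arctan2(-R[0,1],R[1,1]),"tilt",R[:2,2]
E
python3 - <<'E'
from h import *
from bench import ctrl
go(ctrl.get_state(),gp(-.020,.225),YAW)
E
```

```text
t 6.85 shift [-0.0884  0.4073  0.007 ] turn [-0.0011 -0.0017 -0.4719] j [-0.1123  0.0508  0.6283  1.7571 -0.0287  1.3439  2.0887]
```

Request:
carry_out([
  {"tx": -0.0884,"ty": 0.4073,"tz": 0.007,"rx": -0.001,"ry": -0.002,"rz": -0.472,"jaw": 0},
  {"tx": -0.0884,"ty": 0.4073,"tz": 0.007,"rx": -0.001,"ry": -0.002,"rz": -0.472,"jaw": 0},
  {"tx": -0.0884,"ty": 0.4073,"tz": 0.007,"rx": -0.001,"ry": -0.002,"rz": -0.472,"jaw": 0},
  {"tx": -0.0884,"ty": 0.4073,"tz": 0.007,"rx": -0.001,"ry": -0.002,"rz": -0.472,"jaw": 0},
  {"tx": -0.0884,"ty": 0.4073,"tz": 0.007,"rx": -0.001,"ry": -0.002,"rz": -0.472,"jaw": 0},
  {"tx": -0.0884,"ty": 0.4073,"tz": 0.007,"rx": -0.001,"ry": -0.002,"rz": -0.472,"jaw": 0},
  {"tx": -0.0884,"ty": 0.4073,"tz": 0.007,"rx": -0.001,"ry": -0.002,"rz": -0.472,"jaw": 0},
  {"tx": -0.0884,"ty": 0.4073,"tz": 0.007,"rx": -0.001,"ry": -0.002,"rz": -0.472,"jaw": 0},
  {"tx": -0.0884,"ty": 0.4073,"tz": 0.007,"rx": -0.001,"ry": -0.002,"rz": -0.472,"jaw": 0},
  {"tx": -0.0884,"ty": 0.4073,"tz": 0.007,"rx": -0.001,"ry": -0.002,"rz": -0.472,"jaw": 0},
])

```text
time: 8.1
position: [0.5432, 0.1326, 0.2255]
tool_rot: [-0.724, 3.056, -0.002]
ft_force: [-0.2, -1.3, -0.5]
grip_width: 0.18
```

```bash
python3 - <<'E'
from h import *
from bench import ctrl,get_image,camera_info
s=ctrl.get_state();print(gf(s),s["joint_positions"],s["grip_width"]);go(s,gp(-.020,.185),YAW)
b=get_image("side")[:,:,::-1];a=get_image("wrist")[:,:,::-1]
crop(cv2.convertScaleAbs(b,alpha=1.5),200,80,320,200,5,"pics/s8.png");cv2.imwrite("pics/w8.png",a)
E
```

```text
('groove x,y(mm) -0.53 -22.06 z 225.48', 'F', array([-0.1617, -1.2689, -0.5217]), 'M', array([ 0.0511,  0.0433, -0.0234]), 'yaw', np.float64(0.46551072100805985), 'tilt', array([ 0.0013, -0.0012])) [-0.513   0.1234  0.2463  1.687  -0.0294  1.334   1.7747] 0.17998216734688224
t 8.1 shift [-0.0005  0.0021  0.0405] turn [-0.0016  0.0006 -0.0025] j [-0.513   0.1234  0.2463  1.687  -0.0294  1.334   1.7747]
```

View pics/s8.png

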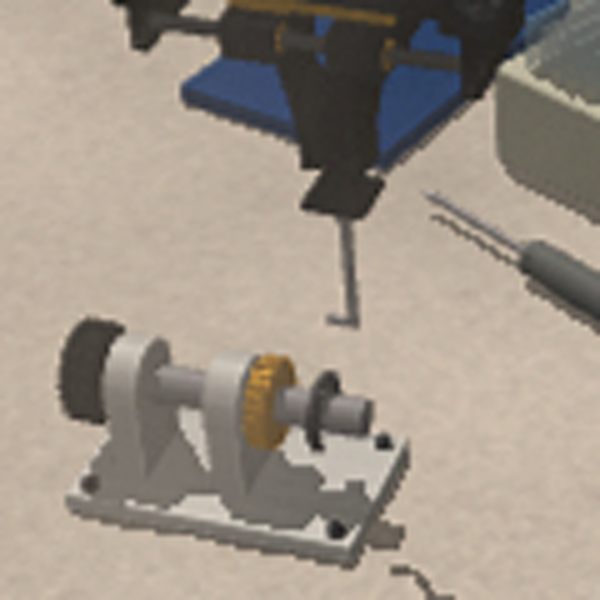

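View pics/w8.png

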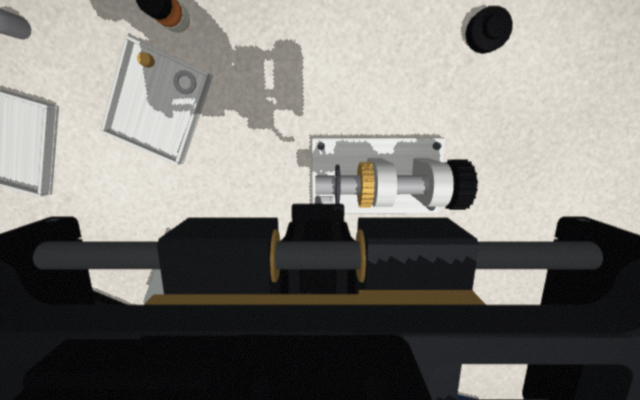

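Request:
carry_out([
  {"tx": -0.0005,"ty": 0.002,"tz": 0.02,"rx": -0.002,"ry": 0,"rz": -0.0025,"jaw": 0},
  {"tx": -0.0005,"ty": 0.002,"tz": 0.036,"rx": -0.002,"ry": 0,"rz": -0.0025,"jaw": 0},
  {"tx": -0.0005,"ty": 0.002,"tz": 0.0425,"rx": -0.002,"ry": 0,"rz": -0.0025,"jaw": 0},
  {"tx": -0.0005,"ty": 0.002,"tz": 0.0425,"rx": -0.002,"ry": 0,"rz": -0.0025,"jaw": 0},
  {"tx": -0.0005,"ty": 0.002,"tz": 0.0425,"rx": -0.002,"ry": 0,"rz": -0.0025,"jaw": 0},
])

```text
time: 8.82
position: [0.5433, 0.1365, 0.1839]
tool_rot: [-0.732, 3.053, 0.002]
ft_force: [0.6, 0.2, -0.8]
grip_width: 0.179
```

```bash
python3 - <<'E'
from h import *
from bench import ctrl,get_image,camera_info
s=ctrl.get_state();print(s["time"],gf(s))
c=camera_info("side");b=get_image("side")[:,:,::-1]
cv2.imwrite("pics/s9f.png",b)
crop(cv2.convertScaleAbs(b,alpha=1.5),230,100,300,180,8,"pics/s9.png")
f=lambda X:(proj(c,X)-[230,100]+.5)*8-.5
d=np.array([-np.sin(YAW),np.cos(YAW),0])
p=s["position"]
for L in (.076,.078,.080): 
  q=p+[0,0,.0155-.037-L];print(L,q[2],f(q),f(q+.014*d))
print("ring top",f(gp(0,.0845)),"shaft end top",f(gp(-.025,.073)))
for i in range(3): get_image("side");print(gf(ctrl.get_state())[:3])
E
```

```text
8.825 ('groove x,y(mm) 1.33 -18.62 z 183.92', 'F', array([ 0.6174,  0.191 , -0.7738]), 'M', array([0.0381, 0.0317, 0.024 ]), 'yaw', np.float64(0.47055511438778685), 'tilt', array([0.0019, 0.0016]))
0.076 0.08641564760801906 [327.8074 446.722 ] [288.7529 439.9897]
0.078 0.08441564760801906 [328.1977 451.4379] [289.1817 444.7027]
0.08 0.08241564760801906 [328.5872 456.1442] [289.6097 449.4063]
ring top [274.9632 444.5966] shaft end top [346.8376 483.5911]
('groove x,y(mm) 1.36 -18.57 z 183.96', 'F', array([ 0.1382, -0.6812, -1.9389]))
('groove x,y(mm) 1.29 -18.53 z 183.87', 'F', array([ 0.3641,  0.0661, -0.721 ]))
('groove x,y(mm) 1.23 -18.49 z 183.77', 'F', array([ 0.1832, -0.0791, -0.8895]))
```

View pics/s9.png

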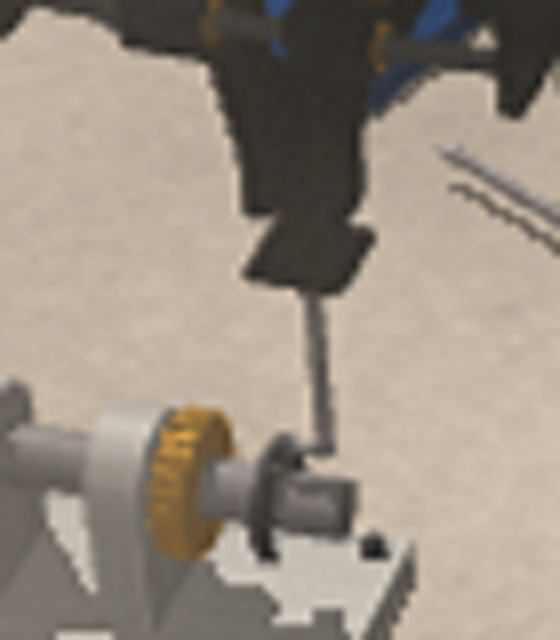

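The side crop shows the shank bottom at (325,455), the ring top at ~(285,437) and the shaft end at ~(355,485). The unit appears 2–3 mm nearer the pick than I estimated, so I'll back off along -y before touching down.

Request:
carry_out([
  {"tx": 0.0012,"ty": -0.005,"tz": 0,"rx": 0,"ry": 0,"rz": 0,"jaw": 0},
  {"tx": 0.0012,"ty": -0.005,"tz": 0,"rx": 0,"ry": 0,"rz": 0,"jaw": 0},
  {"tx": 0.0012,"ty": -0.005,"tz": 0,"rx": 0,"ry": 0,"rz": 0,"jaw": 0},
  {"tx": 0.0012,"ty": -0.005,"tz": 0.004,"rx": 0,"ry": 0,"rz": 0,"jaw": 0},
  {"tx": 0.0012,"ty": -0.005,"tz": 0.004,"rx": 0,"ry": 0,"rz": 0,"jaw": 0},
  {"tx": 0.0012,"ty": -0.005,"tz": 0.004,"rx": 0,"ry": 0,"rz": 0,"jaw": 0},
])

```text
time: 9.78
position: [0.5439, 0.1315, 0.1791]
tool_rot: [-0.733, 3.054, 0.002]
ft_force: [0.3, 0.3, -0.6]
grip_width: 0.179
```

```bash
cat > st.py <<'E'
from h import *
from bench import ctrl,get_image,camera_info
import sys
F=[];P=[];M=[]
for i in range(3):
    s=ctrl.get_state();F.append(s["ft_force"]);M.append(s["torque"]);P.append(s);
    if i<2:get_image("side")
d=np.array([-np.sin(YAW),np.cos(YAW)]);e=np.array([np.cos(YAW),np.sin(YAW)])
m=np.mean(F,0);print("t",P[-1]["time"],gf(P[-1])[0],gf(P[0])[0],"meanF groove xyz",m[:2]@e,m[:2]@d,m[2],"Fz",np.array(F)[:,2],"M",np.mean(M,0))
E
python3 st.py; python3 - <<'E'
from h import *
from bench import ctrl,get_image,camera_info
s=ctrl.get_state()
b=get_image("side")[:,:,::-1]
cv2.imwrite("pics/s10f.png",b)
crop(cv2.convertScaleAbs(b,alpha=1.5),235,120,285,175,11,"pics/s10.png")
c=camera_info("side")
f=lambda X:(proj(c,X)-[235,120]+.5)*11-.5
p=s["position"]+[0,0,.0155-.037-.079];d=np.array([-np.sin(YAW),np.cos(YAW),0]);print(p[2],f(p),f(p+.014*d),f(gp(0,.0845)),f(gp(-.025,.073)))
E
```

```text
t 9.875 groove x,y(mm) -0.23 -23.40 z 179.28 groove x,y(mm) -0.33 -23.36 z 179.14 meanF groove xyz -0.24144040790789612 -0.029353994982090226 -0.5700146998450323 Fz [-0.5948 -0.2406 -0.8746] M [0.0524 0.0469 0.0059]
0.07877986496930678 [414.1574 426.0431] [360.5447 416.7433] [323.2619 391.5078] [422.0893 445.1253]
```

View pics/s10.png

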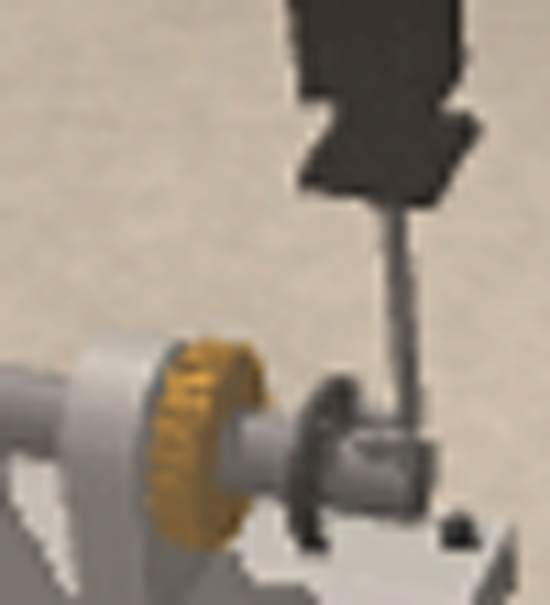

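The foot is over the shaft with its tip at ~(362,415), ring at ~(338,400): clear by about 3 mm. Now I'll feel downwards.

Request:
carry_out([
  {"tx": 0,"ty": 0,"tz": 0.001,"rx": 0,"ry": 0,"rz": 0,"jaw": 0},
  {"tx": 0,"ty": 0,"tz": 0.002,"rx": 0,"ry": 0,"rz": 0,"jaw": 0},
  {"tx": 0,"ty": 0,"tz": 0.003,"rx": 0,"ry": 0,"rz": 0,"jaw": 0},
  {"tx": 0,"ty": 0,"tz": 0.003,"rx": 0,"ry": 0,"rz": 0,"jaw": 0},
])

```text
time: 10.42
position: [0.544, 0.1314, 0.1761]
tool_rot: [-0.732, 3.054, 0.002]
ft_force: [-0.8, -0.4, -1.0]
grip_width: 0.182
```

```bash
python3 st.py
```

```text
t 10.525 groove x,y(mm) -0.26 -23.49 z 176.27 groove x,y(mm) -0.35 -23.44 z 176.12 meanF groove xyz -0.3258442320163919 0.24309020789859623 -0.7688579967889758 Fz [-0.9646 -0.6875 -0.6545] M [ 0.0347  0.0104 -0.0198]
```

Request:
carry_out([
  {"tx": 0,"ty": 0,"tz": 0.0005,"rx": 0,"ry": 0,"rz": 0,"jaw": 0},
  {"tx": 0,"ty": 0,"tz": 0.001,"rx": 0,"ry": 0,"rz": 0,"jaw": 0},
  {"tx": 0,"ty": 0,"tz": 0.001,"rx": 0,"ry": 0,"rz": 0,"jaw": 0},
])

```text
time: 10.9
position: [0.544, 0.1315, 0.1752]
tool_rot: [-0.732, 3.054, 0.002]
ft_force: [-0.2, -0.1, -0.6]
grip_width: 0.179
```

```bash
python3 st.py
```

```text
t 11.0 groove x,y(mm) -0.25 -23.40 z 175.26 groove x,y(mm) -0.31 -23.41 z 175.20 meanF groove xyz -0.07149321983120996 0.4779666985906974 -0.8139569455895831 Fz [-0.6017 -1.0636 -0.7766] M [ 0.0611  0.044  -0.0108]
```

Request:
carry_out([
  {"tx": 0,"ty": 0,"tz": 0.0005,"rx": 0,"ry": 0,"rz": 0,"jaw": 0},
  {"tx": 0,"ty": 0,"tz": 0.001,"rx": 0,"ry": 0,"rz": 0,"jaw": 0},
  {"tx": 0,"ty": 0,"tz": 0.001,"rx": 0,"ry": 0,"rz": 0,"jaw": 0},
])

```text
time: 11.38
position: [0.544, 0.1315, 0.1742]
tool_rot: [-0.732, 3.054, 0.002]
ft_force: [-0.1, -0.4, -0.4]
grip_width: 0.18
```

```bash
python3 st.py
```

```text
t 11.475 groove x,y(mm) -0.29 -23.45 z 174.23 groove x,y(mm) -0.30 -23.43 z 174.19 meanF groove xyz -0.09029335209826263 0.12093992739665722 -0.5982073808472066 Fz [-0.4396 -0.271  -1.084 ] M [ 0.0763  0.043  -0.0173]
```

Request:
carry_out([
  {"tx": 0,"ty": 0,"tz": 0.0005,"rx": 0,"ry": 0,"rz": 0,"jaw": 0},
  {"tx": 0,"ty": 0,"tz": 0.0008,"rx": 0,"ry": 0,"rz": 0,"jaw": 0},
  {"tx": 0,"ty": 0,"tz": 0.0008,"rx": 0,"ry": 0,"rz": 0,"jaw": 0},
])

```text
time: 11.85
position: [0.5442, 0.1315, 0.1737]
tool_rot: [-0.732, 3.054, 0.002]
ft_force: [0.8, -0.1, 1.6]
grip_width: 0.18
```

```bash
python3 st.py
```

```text
t 11.95 groove x,y(mm) -0.15 -23.47 z 173.74 groove x,y(mm) -0.17 -23.50 z 173.75 meanF groove xyz -0.3123830927512363 0.037627791108593364 1.6122430551593272 Fz [1.5998 1.1678 2.0691] M [0.0185 0.1861 0.0091]
```

Request:
carry_out([
  {"tx": 0,"ty": 0,"tz": 0.0005,"rx": 0,"ry": 0,"rz": 0,"jaw": 0},
  {"tx": 0,"ty": 0,"tz": 0.0008,"rx": 0,"ry": 0,"rz": 0,"jaw": 0},
  {"tx": 0,"ty": 0,"tz": 0.0008,"rx": 0,"ry": 0,"rz": 0,"jaw": 0},
])

```text
time: 12.32
position: [0.5443, 0.1315, 0.1737]
tool_rot: [-0.732, 3.053, 0.002]
ft_force: [-1.4, -1.3, 6.1]
grip_width: 0.183
```

```bash
python3 st.py
```

```text
t 12.425 groove x,y(mm) -0.03 -23.55 z 173.64 groove x,y(mm) -0.01 -23.55 z 173.67 meanF groove xyz -1.656394848112186 0.17085945797015917 6.421676497511316 Fz [6.1176 6.9777 6.1696] M [-0.1124  0.5426  0.0188]
```

Contact: Fz rises at TCP z = 173.7 mm, so foot underside = shaft top there. I'll raise about 1 mm for the window's middle.

Request:
carry_out([
  {"tx": 0,"ty": 0,"tz": -0.0021,"rx": 0,"ry": 0,"rz": 0,"jaw": 0},
  {"tx": 0,"ty": 0,"tz": -0.0021,"rx": 0,"ry": 0,"rz": 0,"jaw": 0},
  {"tx": 0,"ty": 0,"tz": -0.0021,"rx": 0,"ry": 0,"rz": 0,"jaw": 0},
])

```text
time: 12.8
position: [0.5438, 0.1315, 0.1743]
tool_rot: [-0.733, 3.054, 0.001]
ft_force: [0.3, -0.6, -1.0]
grip_width: 0.182
```

```bash
python3 st.py
```

```text
t 12.9 groove x,y(mm) -0.44 -23.42 z 174.42 groove x,y(mm) -0.45 -23.35 z 174.29 meanF groove xyz -0.1977120126461039 -0.3428806540205018 -0.9150057882549634 Fz [-0.9602 -0.2109 -1.5739] M [0.0614 0.0546 0.0014]
```

Request:
carry_out([
  {"tx": 0,"ty": 0.001,"tz": -0.0003,"rx": 0,"ry": 0,"rz": 0,"jaw": 0},
  {"tx": 0,"ty": 0.002,"tz": -0.0003,"rx": 0,"ry": 0,"rz": 0,"jaw": 0},
  {"tx": 0,"ty": 0.003,"tz": -0.0003,"rx": 0,"ry": 0,"rz": 0,"jaw": 0},
  {"tx": 0,"ty": 0.004,"tz": -0.0003,"rx": 0,"ry": 0,"rz": 0,"jaw": 0},
  {"tx": 0,"ty": 0.004,"tz": -0.0003,"rx": 0,"ry": 0,"rz": 0,"jaw": 0},
])

```text
time: 13.52
position: [0.5422, 0.1351, 0.1751]
tool_rot: [-0.733, 3.054, 0.002]
ft_force: [-0.3, -0.8, -0.1]
grip_width: 0.183
```

```bash
python3 st.py; python3 - <<'E'
from h import *
from bench import ctrl,get_image,camera_info
b=get_image("side")[:,:,::-1]
crop(cv2.convertScaleAbs(b,alpha=1.5),245,130,285,170,15,"pics/s11.png")
E
```

```text
t 13.625 groove x,y(mm) -0.30 -19.46 z 175.06 groove x,y(mm) -0.28 -19.33 z 175.06 meanF groove xyz -0.21726300291015505 0.0007013602676298835 -0.3206951806673321 Fz [-0.1068 -0.7255 -0.1298] M [ 0.0515  0.0449 -0.024 ]
```

View pics/s11.png

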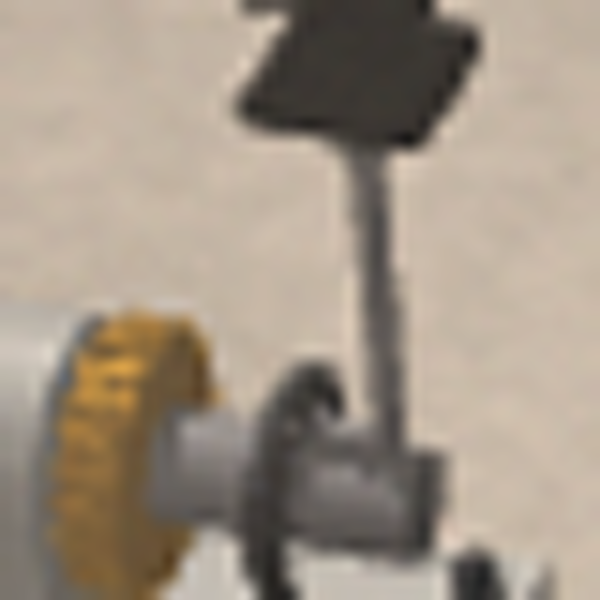

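Request:
carry_out([
  {"tx": 0,"ty": 0,"tz": 0.0004,"rx": 0,"ry": 0,"rz": 0,"jaw": 0},
  {"tx": 0,"ty": 0.0015,"tz": 0.0004,"rx": 0,"ry": 0,"rz": 0,"jaw": 0},
  {"tx": 0,"ty": 0.003,"tz": 0.0004,"rx": 0,"ry": 0,"rz": 0,"jaw": 0},
  {"tx": 0,"ty": 0.003,"tz": 0.0004,"rx": 0,"ry": 0,"rz": 0,"jaw": 0},
])

```text
time: 14.18
position: [0.5408, 0.138, 0.1747]
tool_rot: [-0.733, 3.054, 0.002]
ft_force: [-0.4, -0.9, -1.3]
grip_width: 0.181
```

```bash
python3 st.py
```

```text
t 14.275 groove x,y(mm) -0.28 -16.42 z 174.68 groove x,y(mm) -0.24 -16.18 z 174.68 meanF groove xyz -0.19568515693329963 0.2071737649859785 -0.5884064731591111 Fz [-1.288  -0.389  -0.0882] M [ 0.021   0.0284 -0.0099]
```

Request:
carry_out([
  {"tx": 0,"ty": 0.001,"tz": 0,"rx": 0,"ry": 0,"rz": 0,"jaw": 0},
  {"tx": 0,"ty": 0.002,"tz": 0,"rx": 0,"ry": 0,"rz": 0,"jaw": 0},
  {"tx": 0,"ty": 0.003,"tz": 0,"rx": 0,"ry": 0,"rz": 0,"jaw": 0},
  {"tx": 0,"ty": 0.003,"tz": 0,"rx": 0,"ry": 0,"rz": 0,"jaw": 0},
])

```text
time: 14.78
position: [0.5394, 0.1405, 0.1747]
tool_rot: [-0.733, 3.054, 0.002]
ft_force: [0.4, 0.1, -0.5]
grip_width: 0.182
```

```bash
python3 st.py
```

```text
t 14.875 groove x,y(mm) -0.29 -13.48 z 174.66 groove x,y(mm) -0.28 -13.28 z 174.67 meanF groove xyz 0.46959536335022806 -0.22548415626352913 -0.7904360094445458 Fz [-0.4957 -1.2071 -0.6685] M [0.0684 0.027  0.0013]
```

Request:
carry_out([
  {"tx": 0,"ty": 0.001,"tz": 0,"rx": 0,"ry": 0,"rz": 0,"jaw": 0},
  {"tx": 0,"ty": 0.002,"tz": 0,"rx": 0,"ry": 0,"rz": 0,"jaw": 0},
  {"tx": 0,"ty": 0.003,"tz": 0,"rx": 0,"ry": 0,"rz": 0,"jaw": 0},
  {"tx": 0,"ty": 0.003,"tz": 0,"rx": 0,"ry": 0,"rz": 0,"jaw": 0},
])

```text
time: 15.38
position: [0.5381, 0.1432, 0.1747]
tool_rot: [-0.733, 3.054, 0.002]
ft_force: [-0.8, -0.4, -1.8]
grip_width: 0.183
```

```bash
python3 st.py; python3 - <<'E'
from h import *
from bench import ctrl,get_image,camera_info
b=get_image("side")[:,:,::-1]
crop(cv2.convertScaleAbs(b,alpha=1.5),245,130,285,170,15,"pics/s12.png")
E
```

```text
t 15.475 groove x,y(mm) -0.31 -10.46 z 174.64 groove x,y(mm) -0.30 -10.29 z 174.65 meanF groove xyz -0.5440044150744187 -0.12973586842448875 -1.3523209316483955 Fz [-1.7565 -1.382  -0.9185] M [0.0411 0.029  0.0017]
```

View pics/s12.png

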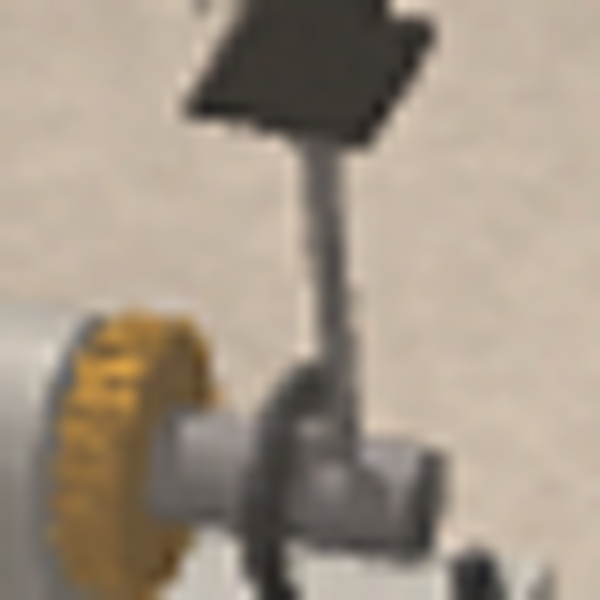

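The shank is now close in front of the ring at crop (340,400), with no force yet. I'll creep until the shank meets the ring.

Request:
carry_out([
  {"tx": 0,"ty": 0.0007,"tz": 0,"rx": 0,"ry": 0,"rz": 0,"jaw": 0},
  {"tx": 0,"ty": 0.0015,"tz": 0,"rx": 0,"ry": 0,"rz": 0,"jaw": 0},
  {"tx": 0,"ty": 0.0015,"tz": 0,"rx": 0,"ry": 0,"rz": 0,"jaw": 0},
])

```text
time: 15.9
position: [0.5374, 0.1445, 0.1747]
tool_rot: [-0.733, 3.054, 0.002]
ft_force: [-1.2, 1.0, -1.2]
grip_width: 0.178
```

```bash
python3 st.py
```

```text
t 16.0 groove x,y(mm) -0.33 -8.95 z 174.66 groove x,y(mm) -0.31 -8.80 z 174.65 meanF groove xyz -0.2732426566733687 0.9565303280692027 -0.91965737751526 Fz [-1.2096 -1.1369 -0.4125] M [0.0621 0.0571 0.0165]
```

Request:
carry_out([
  {"tx": 0,"ty": 0.0005,"tz": 0,"rx": 0,"ry": 0,"rz": 0,"jaw": 0},
  {"tx": 0,"ty": 0.001,"tz": 0,"rx": 0,"ry": 0,"rz": 0,"jaw": 0},
  {"tx": 0,"ty": 0.001,"tz": 0,"rx": 0,"ry": 0,"rz": 0,"jaw": 0},
])

```text
time: 16.38
position: [0.537, 0.1453, 0.1747]
tool_rot: [-0.733, 3.054, 0.002]
ft_force: [0.5, -0.7, -0.1]
grip_width: 0.178
```

```bash
python3 st.py
```

```text
t 16.475 groove x,y(mm) -0.30 -7.94 z 174.65 groove x,y(mm) -0.27 -7.88 z 174.71 meanF groove xyz 0.11535921327813939 -0.3997192337518349 -0.36617587342800323 Fz [-0.1489 -0.1326 -0.817 ] M [0.0341 0.0242 0.0005]
```

Request:
carry_out([
  {"tx": 0,"ty": 0.0005,"tz": 0,"rx": 0,"ry": 0,"rz": 0,"jaw": 0},
  {"tx": 0,"ty": 0.001,"tz": 0,"rx": 0,"ry": 0,"rz": 0,"jaw": 0},
  {"tx": 0,"ty": 0.001,"tz": 0,"rx": 0,"ry": 0,"rz": 0,"jaw": 0},
])

```text
time: 16.85
position: [0.5365, 0.1462, 0.1747]
tool_rot: [-0.733, 3.054, 0.002]
ft_force: [-0.7, 0.3, -0.4]
grip_width: 0.178
```

```bash
python3 st.py
```

```text
t 16.95 groove x,y(mm) -0.32 -6.98 z 174.67 groove x,y(mm) -0.31 -6.86 z 174.67 meanF groove xyz -0.18157990094919896 0.38112999507712003 -0.898977487213561 Fz [-0.3513 -1.1966 -1.149 ] M [ 0.0428  0.0387 -0.0152]
```

Request:
carry_out([
  {"tx": 0,"ty": 0.0005,"tz": 0,"rx": 0,"ry": 0,"rz": 0,"jaw": 0},
  {"tx": 0,"ty": 0.001,"tz": 0,"rx": 0,"ry": 0,"rz": 0,"jaw": 0},
  {"tx": 0,"ty": 0.001,"tz": 0,"rx": 0,"ry": 0,"rz": 0,"jaw": 0},
])

```text
time: 17.32
position: [0.5361, 0.1471, 0.1747]
tool_rot: [-0.733, 3.054, 0.002]
ft_force: [0.1, -0.1, -0.2]
grip_width: 0.177
```

```bash
python3 st.py
```

```text
t 17.425 groove x,y(mm) -0.34 -5.95 z 174.67 groove x,y(mm) -0.30 -5.86 z 174.69 meanF groove xyz 0.30175576418585126 0.4095553881676249 -0.4669852918650775 Fz [-0.2384 -0.704  -0.4585] M [ 0.0479  0.0431 -0.0355]
```

Request:
carry_out([
  {"tx": 0,"ty": 0.0005,"tz": 0,"rx": 0,"ry": 0,"rz": 0,"jaw": 0},
  {"tx": 0,"ty": 0.001,"tz": 0,"rx": 0,"ry": 0,"rz": 0,"jaw": 0},
  {"tx": 0,"ty": 0.001,"tz": 0,"rx": 0,"ry": 0,"rz": 0,"jaw": 0},
])

```text
time: 17.8
position: [0.5357, 0.1479, 0.1747]
tool_rot: [-0.732, 3.054, 0.001]
ft_force: [0.5, -0.3, -0.2]
grip_width: 0.177
```

```bash
python3 st.py; python3 - <<'E'
from h import *
from bench import ctrl,get_image,camera_info
b=get_image("side")[:,:,::-1]
crop(cv2.convertScaleAbs(b,alpha=1.5),245,130,285,170,15,"pics/s13.png")
E
```

```text
t 17.9 groove x,y(mm) -0.31 -5.01 z 174.68 groove x,y(mm) -0.31 -5.00 z 174.68 meanF groove xyz 0.2629272776435682 -0.04698267514301842 -0.8719525487644392 Fz [-0.2414 -0.8908 -1.4837] M [0.0235 0.0144 0.007 ]
```

View pics/s13.png

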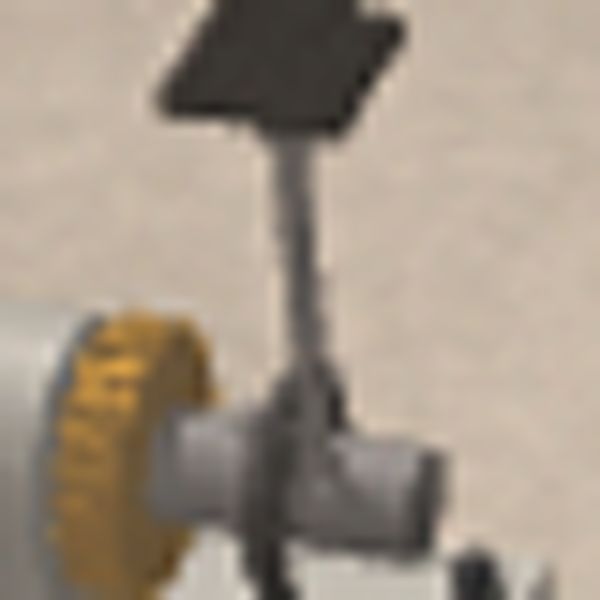

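Request:
carry_out([
  {"tx": 0,"ty": 0.0004,"tz": 0,"rx": 0,"ry": 0,"rz": 0,"jaw": 0},
  {"tx": 0,"ty": 0.0008,"tz": 0,"rx": 0,"ry": 0,"rz": 0,"jaw": 0},
  {"tx": 0,"ty": 0.0008,"tz": 0,"rx": 0,"ry": 0,"rz": 0,"jaw": 0},
])

```text
time: 18.32
position: [0.5354, 0.1484, 0.1747]
tool_rot: [-0.732, 3.054, 0.001]
ft_force: [1.5, -0.6, -0.5]
grip_width: 0.177
```

```bash
python3 st.py
```

```text
t 18.425 groove x,y(mm) -0.34 -4.36 z 174.67 groove x,y(mm) -0.33 -4.41 z 174.69 meanF groove xyz 0.774246231190053 -1.1704292901389748 -0.4615704384865407 Fz [-0.4725 -0.888  -0.0242] M [-0.2294 -0.0912 -0.0023]
```

The shank meets the ring at y = -4.4 mm (Fy -1.2 N, clear moment change). Backing off 2.4 mm puts the bar between shank and barb; then I'll lift a little.

Request:
carry_out([
  {"tx": 0,"ty": -0.0016,"tz": 0,"rx": 0,"ry": 0,"rz": 0,"jaw": 0},
  {"tx": 0,"ty": -0.0024,"tz": 0,"rx": 0,"ry": 0,"rz": 0,"jaw": 0},
  {"tx": 0,"ty": -0.0024,"tz": -0.001,"rx": 0,"ry": 0,"rz": 0,"jaw": 0},
  {"tx": 0,"ty": -0.0024,"tz": -0.002,"rx": 0,"ry": 0,"rz": 0,"jaw": 0},
  {"tx": 0,"ty": -0.0024,"tz": -0.003,"rx": 0,"ry": 0,"rz": 0,"jaw": 0},
  {"tx": 0,"ty": -0.0024,"tz": -0.003,"rx": 0,"ry": 0,"rz": 0,"jaw": 0},
], grip_force=60)

```text
time: 19.18
position: [0.5359, 0.1465, 0.177]
tool_rot: [0.733, -3.055, -0.001]
ft_force: [-0.2, 0.0, -3.8]
grip_width: 0.182
```

```bash
python3 st.py
```

```text
t 19.275 groove x,y(mm) -0.66 -6.43 z 177.15 groove x,y(mm) -0.71 -6.38 z 177.04 meanF groove xyz 0.29832838051814425 -0.12872046565303213 -4.481303819605795 Fz [-3.7992 -4.7768 -4.8679] M [ 0.0938 -0.0286 -0.0122]
```

The bar is engaged (Fz -4.5 N at z 177.1), so I'll pry on slowly.

Request:
carry_out([
  {"tx": 0,"ty": 0,"tz": -0.0007,"rx": 0,"ry": 0,"rz": 0,"jaw": 0},
  {"tx": 0,"ty": 0,"tz": -0.0014,"rx": 0,"ry": 0,"rz": 0,"jaw": 0},
  {"tx": 0,"ty": 0,"tz": -0.002,"rx": 0,"ry": 0,"rz": 0,"jaw": 0},
  {"tx": 0,"ty": 0,"tz": -0.002,"rx": 0,"ry": 0,"rz": 0,"jaw": 0},
])

```text
time: 19.77
position: [0.5357, 0.1463, 0.1791]
tool_rot: [0.732, -3.054, -0.001]
ft_force: [0.6, 0.4, -9.3]
grip_width: 0.185
```

```bash
python3 st.py
```

```text
t 19.875 groove x,y(mm) -0.95 -6.50 z 179.08 groove x,y(mm) -0.98 -6.48 z 179.09 meanF groove xyz -0.14189733601242624 0.06898204900931057 -9.8308457699968 Fz [ -9.288   -9.5074 -10.6971] M [-0.0655  0.1968  0.0272]
```

Request:
carry_out([
  {"tx": 0,"ty": 0,"tz": -0.0007,"rx": 0,"ry": 0,"rz": 0,"jaw": 0},
  {"tx": 0,"ty": 0,"tz": -0.0014,"rx": 0,"ry": 0,"rz": 0,"jaw": 0},
  {"tx": 0,"ty": 0,"tz": -0.002,"rx": 0,"ry": 0,"rz": 0,"jaw": 0},
  {"tx": 0,"ty": 0,"tz": -0.002,"rx": 0,"ry": 0,"rz": 0,"jaw": 0},
])

```text
time: 20.38
position: [0.5378, 0.147, 0.1836]
tool_rot: [-0.732, 3.05, 0.003]
ft_force: [0.4, 0.6, -1.1]
grip_width: 0.179
```

```bash
python3 st.py
```

```text
t 20.475 groove x,y(mm) 0.63 -6.68 z 183.00 groove x,y(mm) 1.13 -6.74 z 183.56 meanF groove xyz 0.7038394921095248 0.051749167917961136 -1.1383213510107002 Fz [-1.1246 -1.3089 -0.9814] M [0.0462 0.0066 0.0214]
```

Force dropped to about -1 N at z 183, so the ring has probably snapped off. I'll look.

```bash
python3 - <<'E'
from h import *
from bench import ctrl,get_image,camera_info
b=get_image("side")[:,:,::-1]
crop(cv2.convertScaleAbs(b,alpha=1.5),240,120,290,170,12,"pics/s14.png")
E
```

```text
(no output)
```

View pics/s14.png

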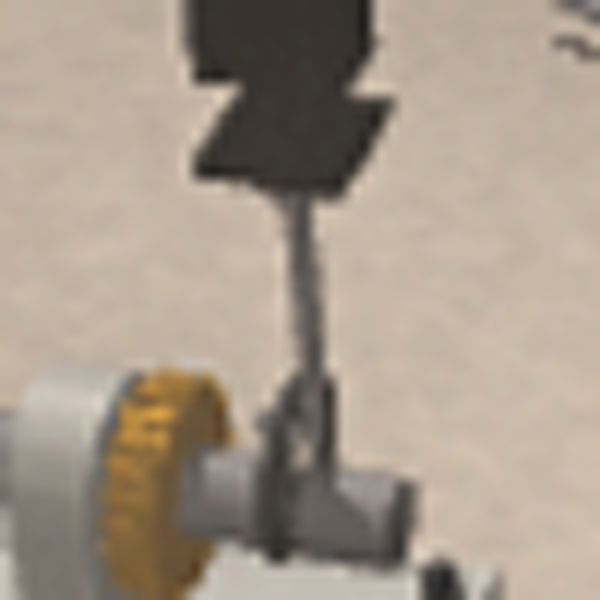

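The ring has risen and hangs on the foot at crop (300,430). Continuing up.

Request:
carry_out([
  {"tx": 0,"ty": 0,"tz": -0.0015,"rx": 0,"ry": 0,"rz": 0,"jaw": 0},
  {"tx": 0,"ty": 0,"tz": -0.003,"rx": 0,"ry": 0,"rz": 0,"jaw": 0},
  {"tx": 0,"ty": 0,"tz": -0.0045,"rx": 0,"ry": 0,"rz": 0,"jaw": 0},
  {"tx": 0,"ty": 0,"tz": -0.006,"rx": 0,"ry": 0,"rz": 0,"jaw": 0},
  {"tx": 0,"ty": 0,"tz": -0.008,"rx": 0,"ry": 0,"rz": 0,"jaw": 0},
  {"tx": 0,"ty": 0,"tz": -0.01,"rx": 0,"ry": 0,"rz": 0,"jaw": 0},
])

```text
time: 21.28
position: [0.5363, 0.1465, 0.1917]
tool_rot: [-0.732, 3.054, 0.002]
ft_force: [0.3, -0.4, -1.3]
grip_width: 0.178
```

```bash
python3 st.py;  python3 - <<'E'
from h import *
from bench import ctrl,get_image,camera_info
b=get_image("side")[:,:,::-1]
crop(cv2.convertScaleAbs(b,alpha=1.5),240,120,290,170,12,"pics/s15.png")
E
```

```text
t 21.375 groove x,y(mm) -0.17 -6.61 z 191.97 groove x,y(mm) -0.39 -6.56 z 191.75 meanF groove xyz 0.29424580601607564 -0.19874429167698096 -0.8841258587062883 Fz [-1.3061  0.0268 -1.373 ] M [ 0.085   0.0493 -0.0124]
```

View pics/s15.png

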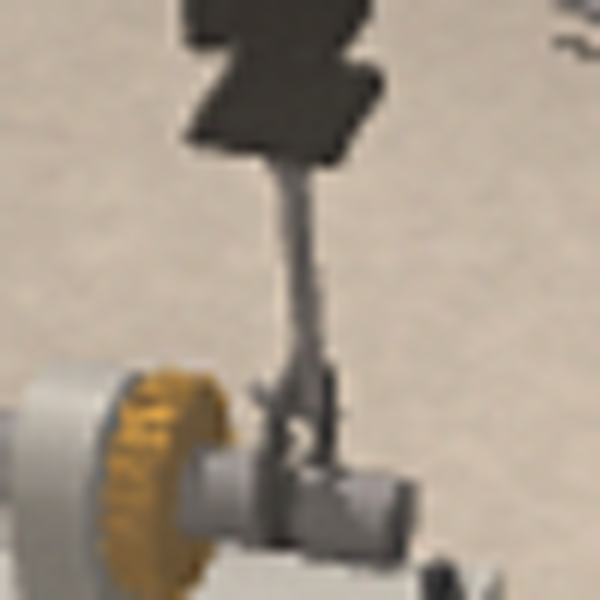

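Request:
carry_out([
  {"tx": 0,"ty": 0,"tz": -0.003,"rx": 0,"ry": 0,"rz": 0,"jaw": 0},
  {"tx": 0,"ty": 0,"tz": -0.006,"rx": 0,"ry": 0,"rz": 0,"jaw": 0},
  {"tx": 0,"ty": 0,"tz": -0.01,"rx": 0,"ry": 0,"rz": 0,"jaw": 0},
  {"tx": 0,"ty": 0,"tz": -0.014,"rx": 0,"ry": 0,"rz": 0,"jaw": 0},
  {"tx": 0,"ty": 0,"tz": -0.018,"rx": 0,"ry": 0,"rz": 0,"jaw": 0},
  {"tx": 0,"ty": 0,"tz": -0.023,"rx": 0,"ry": 0,"rz": 0,"jaw": 0},
  {"tx": 0,"ty": 0,"tz": -0.028,"rx": 0,"ry": 0,"rz": 0,"jaw": 0},
  {"tx": 0,"ty": 0,"tz": -0.034,"rx": 0,"ry": 0,"rz": 0,"jaw": 0},
  {"tx": 0,"ty": 0,"tz": -0.042,"rx": 0,"ry": 0,"rz": 0,"jaw": 0},
  {"tx": 0,"ty": 0,"tz": -0.05,"rx": 0,"ry": 0,"rz": 0,"jaw": 0},
  {"tx": 0,"ty": 0,"tz": -0.055,"rx": 0,"ry": 0,"rz": 0,"jaw": 0},
  {"tx": 0,"ty": 0,"tz": -0.055,"rx": 0,"ry": 0,"rz": 0,"jaw": 0},
])

```text
time: 22.92
position: [0.5366, 0.1465, 0.2472]
tool_rot: [-0.732, 3.053, 0.002]
ft_force: [-0.5, -0.1, -1.6]
grip_width: 0.18
```

```bash
python3 st.py;  python3 - <<'E'
from h import *
from bench import ctrl,get_image,camera_info
b=get_image("side")[:,:,::-1]
crop(cv2.convertScaleAbs(b,alpha=1.5),230,80,300,170,6,"pics/s16.png")
s=ctrl.get_state()
go(s,[.552,-.088,.2],.468); print(s["joint_positions"])
E
```

```text
t 23.025 groove x,y(mm) -0.52 -6.58 z 246.47 groove x,y(mm) -0.14 -6.66 z 247.21 meanF groove xyz -0.13482655780360958 -0.26208542166342247 -1.3952458911575152 Fz [-1.6431 -1.7673 -0.7753] M [0.0419 0.0346 0.0198]
t 23.075 shift [ 0.0922 -0.2161  0.0461] turn [0.0008 0.0008 0.0027] j [-0.5301  0.1065  0.2348  1.6631 -0.0261  1.3743  1.75  ]
[-0.5301  0.1065  0.2348  1.6631 -0.0261  1.3743  1.75  ]
```

View pics/s16.png

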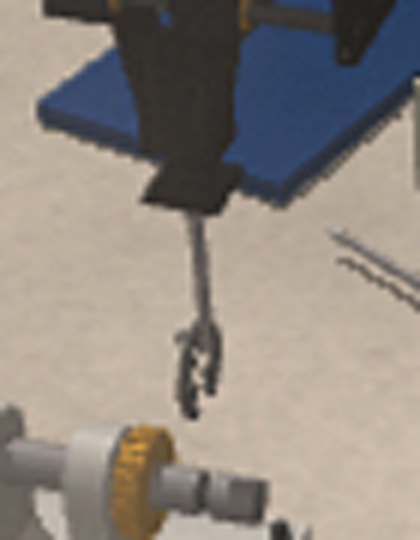

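The ring hangs freely on the hook, lowest at crop (190,415), clear above the shaft. Now carry it to the tray slowly.

```bash
python3 - <<'E'
from h import *
from bench import ctrl
go(ctrl.get_state(),[.558,-.088,.235],0.0)
E
```

```text
t 23.075 shift [ 0.0868 -0.2188  0.0111] turn [0.001  0.0006 0.4707] j [-0.5301  0.1065  0.2348  1.6631 -0.0261  1.3743  1.75  ]
```

Request:
carry_out([
  {"tx": 0.004,"ty": -0.01,"tz": 0,"rx": 0,"ry": 0,"rz": 0.02,"jaw": 0},
  {"tx": 0.01,"ty": -0.026,"tz": 0,"rx": 0,"ry": 0,"rz": 0.055,"jaw": 0},
  {"tx": 0.018,"ty": -0.046,"tz": 0.002,"rx": 0,"ry": 0,"rz": 0.1,"jaw": 0},
  {"tx": 0.027,"ty": -0.068,"tz": 0.003,"rx": 0,"ry": 0,"rz": 0.147,"jaw": 0},
  {"tx": 0.036,"ty": -0.09,"tz": 0.004,"rx": 0,"ry": 0,"rz": 0.195,"jaw": 0},
  {"tx": 0.045,"ty": -0.113,"tz": 0.005,"rx": 0,"ry": 0,"rz": 0.243,"jaw": 0},
  {"tx": 0.054,"ty": -0.136,"tz": 0.006,"rx": 0,"ry": 0,"rz": 0.292,"jaw": 0},
  {"tx": 0.063,"ty": -0.158,"tz": 0.007,"rx": 0,"ry": 0,"rz": 0.34,"jaw": 0},
  {"tx": 0.071,"ty": -0.179,"tz": 0.008,"rx": 0,"ry": 0,"rz": 0.385,"jaw": 0},
  {"tx": 0.079,"ty": -0.198,"tz": 0.009,"rx": 0,"ry": 0,"rz": 0.427,"jaw": 0},
  {"tx": 0.084,"ty": -0.211,"tz": 0.01,"rx": 0,"ry": 0,"rz": 0.455,"jaw": 0},
  {"tx": 0.087,"ty": -0.219,"tz": 0.011,"rx": 0,"ry": 0,"rz": 0.47,"jaw": 0},
])

```text
time: 24.58
position: [0.5582, -0.089, 0.2353]
tool_rot: [0.001, 3.141, 0.002]
ft_force: [-0.1, 0.0, -1.0]
grip_width: 0.179
```

```bash
python3 - <<'E'
from h import *
from bench import ctrl,get_image,camera_info
b=get_image("side")[:,:,::-1]
crop(cv2.convertScaleAbs(b,alpha=1.5),290,100,400,250,4,"pics/s17.png")
s=ctrl.get_state()
go(s,[.558,-.088,.16],0); print(s["ft_force"])
E
```

```text
t 24.625 shift [0.0002 0.0019 0.0751] turn [ 0.0005  0.0006 -0.0019] j [-0.2936  0.136   0.4502  1.6643 -0.061   1.3546  1.7349]
[-0.6456 -2.7235 -0.9737]
```

View pics/s17.png

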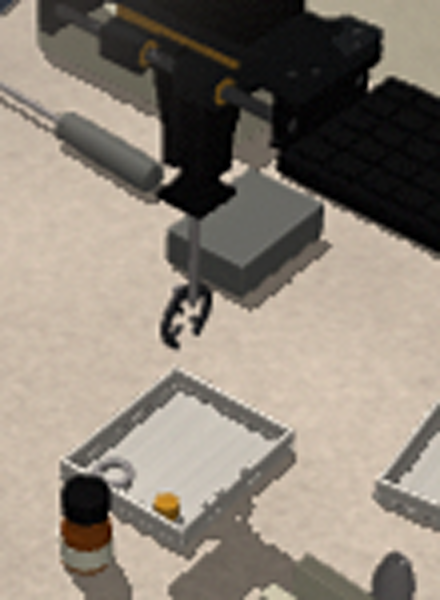

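The ring hangs over the tray at crop (187,315). Lowering.

Request:
carry_out([
  {"tx": 0,"ty": 0,"tz": 0.01,"rx": 0,"ry": 0,"rz": 0,"jaw": 0},
  {"tx": 0,"ty": 0,"tz": 0.025,"rx": 0,"ry": 0,"rz": 0,"jaw": 0},
  {"tx": 0,"ty": 0,"tz": 0.04,"rx": 0,"ry": 0,"rz": 0,"jaw": 0},
  {"tx": 0,"ty": 0,"tz": 0.055,"rx": 0,"ry": 0,"rz": 0,"jaw": 0},
  {"tx": 0,"ty": 0,"tz": 0.068,"rx": 0,"ry": 0,"rz": 0,"jaw": 0},
  {"tx": 0,"ty": 0,"tz": 0.08,"rx": 0,"ry": 0,"rz": 0,"jaw": 0},
  {"tx": 0,"ty": 0,"tz": 0.088,"rx": 0,"ry": 0,"rz": 0,"jaw": 0},
  {"tx": 0,"ty": 0,"tz": 0.094,"rx": 0,"ry": 0,"rz": 0,"jaw": 0},
  {"tx": 0,"ty": 0,"tz": 0.094,"rx": 0,"ry": 0,"rz": 0,"jaw": 0},
])

```text
time: 25.75
position: [0.558, -0.0881, 0.1411]
tool_rot: [-0.001, 3.141, 0.002]
ft_force: [0.2, 0.6, -0.4]
grip_width: 0.18
```

```bash
python3 - <<'E'
from h import *
from bench import ctrl,get_image,camera_info
b=get_image("side")[:,:,::-1]
crop(cv2.convertScaleAbs(b,alpha=1.5),290,130,390,250,5,"pics/s18.png")
s=ctrl.get_state();print(s["position"],s["ft_force"],s["torque"])
E
```

```text
[ 0.5583 -0.0881  0.1415] [ 0.7498  0.4162 -0.989 ] [ 0.0058  0.0079 -0.0703]
```

View pics/s18.png

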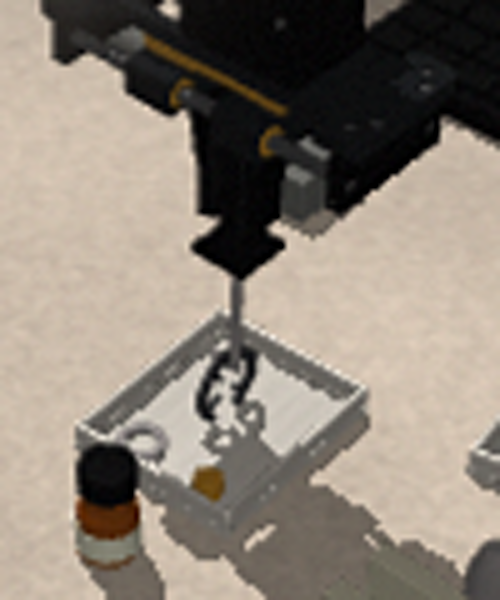

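Request:
carry_out([
  {"tx": 0,"ty": 0,"tz": 0.003,"rx": 0,"ry": 0,"rz": 0,"jaw": 0},
  {"tx": 0,"ty": 0,"tz": 0.006,"rx": 0,"ry": 0,"rz": 0,"jaw": 0},
  {"tx": 0,"ty": 0,"tz": 0.008,"rx": 0,"ry": 0,"rz": 0,"jaw": 0},
  {"tx": 0,"ty": 0,"tz": 0.008,"rx": 0,"ry": 0,"rz": 0,"jaw": 0},
])

```text
time: 26.3
position: [0.5581, -0.0881, 0.1332]
tool_rot: [-0.001, 3.141, 0.002]
ft_force: [-0.2, 0.5, -1.4]
grip_width: 0.176
```

```bash
python3 - <<'E'
from h import *
from bench import ctrl,get_image,camera_info
b=get_image("side")[:,:,::-1]
crop(cv2.convertScaleAbs(b,alpha=1.5),300,170,370,240,8,"pics/s19.png")
s=ctrl.get_state();print(s["position"],s["ft_force"],s["torque"])
E
```

```text
[ 0.5582 -0.0881  0.1333] [ 0.2426 -0.534  -0.2248] [0.0033 0.0049 0.0589]
```

View pics/s19.png

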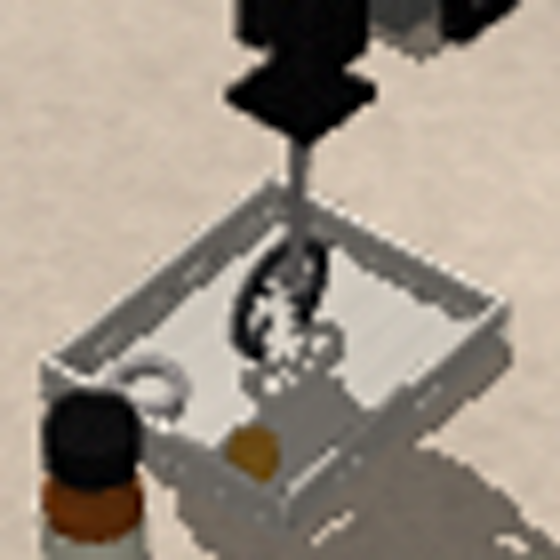

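Request:
carry_out([
  {"tx": 0,"ty": 0,"tz": 0.002,"rx": 0,"ry": 0,"rz": 0,"jaw": 0},
  {"tx": 0,"ty": 0,"tz": 0.005,"rx": 0,"ry": 0,"rz": 0,"jaw": 0},
  {"tx": 0,"ty": -0.003,"tz": 0.005,"rx": 0,"ry": 0,"rz": 0,"jaw": 0},
  {"tx": 0,"ty": -0.007,"tz": 0.005,"rx": 0,"ry": 0,"rz": 0,"jaw": 0},
  {"tx": 0,"ty": -0.012,"tz": 0.005,"rx": 0,"ry": 0,"rz": 0,"jaw": 0},
  {"tx": 0,"ty": -0.016,"tz": 0.005,"rx": 0,"ry": 0,"rz": 0,"jaw": 0},
])

```text
time: 27.1
position: [0.5582, -0.1047, 0.1285]
tool_rot: [-0.0, 3.141, 0.002]
ft_force: [0.7, -0.6, -0.9]
grip_width: 0.177
```

```bash
python3 - <<'E'
from h import *
from bench import ctrl,get_image,camera_info
b=get_image("side")[:,:,::-1]
crop(cv2.convertScaleAbs(b,alpha=1.5),300,170,370,240,8,"pics/s20.png")
s=ctrl.get_state();print(s["position"],s["ft_force"],s["torque"])
E
```

```text
[ 0.5581 -0.1053  0.1285] [-0.0856 -0.5753 -0.9867] [-0.0615  0.0269  0.0141]
```

View pics/s20.png

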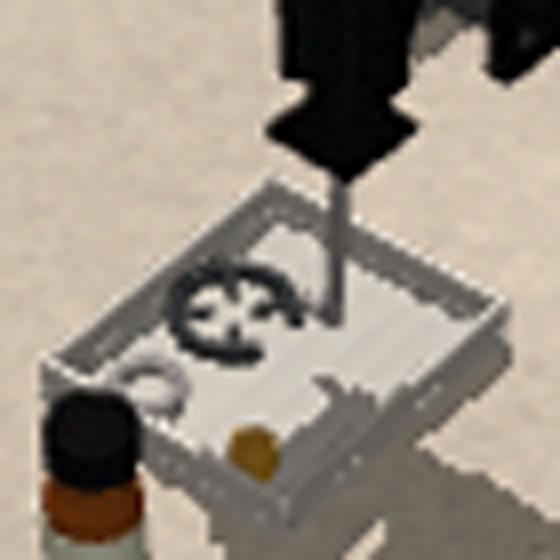

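The ring lies flat in the tray at crop (235,310) and the hook is free at (335,315). Raise, and work out the way back to the stand.

Request:
carry_out([
  {"tx": 0,"ty": -0.002,"tz": -0.02,"rx": 0,"ry": 0,"rz": 0,"jaw": 0},
  {"tx": 0,"ty": -0.002,"tz": -0.06,"rx": 0,"ry": 0,"rz": 0,"jaw": 0},
  {"tx": 0,"ty": -0.002,"tz": -0.105,"rx": 0,"ry": 0,"rz": 0,"jaw": 0},
  {"tx": 0,"ty": -0.002,"tz": -0.105,"rx": 0,"ry": 0,"rz": 0,"jaw": 0},
])

```text
time: 27.65
position: [0.5605, -0.1069, 0.2376]
tool_rot: [-0.001, 3.133, 0.001]
ft_force: [0.7, 0.1, -0.3]
grip_width: 0.178
```

```bash
python3 - <<'E'
from h import *
from bench import ctrl
go(ctrl.get_state(),[.4535,-.2715,.233],0.0)
E
```

```text
t 27.65 shift [ 0.1071 -0.1646  0.0035] turn [0.0009 0.0087 0.0004] j [-0.2727  0.1408  0.4622  1.6553 -0.0667  1.3522  1.7707]
```

Request:
carry_out([
  {"tx": 0.025,"ty": -0.04,"tz": 0,"rx": 0,"ry": 0,"rz": 0,"jaw": 0},
  {"tx": 0.05,"ty": -0.08,"tz": 0,"rx": 0,"ry": 0,"rz": 0,"jaw": 0},
  {"tx": 0.08,"ty": -0.125,"tz": 0,"rx": 0,"ry": 0,"rz": 0,"jaw": 0},
  {"tx": 0.1,"ty": -0.158,"tz": 0,"rx": 0,"ry": 0,"rz": 0,"jaw": 0},
  {"tx": 0.1046,"ty": -0.1646,"tz": 0,"rx": 0,"ry": 0,"rz": 0,"jaw": 0},
  {"tx": 0.1046,"ty": -0.1646,"tz": 0,"rx": 0,"ry": 0,"rz": 0,"jaw": 0},
  {"tx": 0.1046,"ty": -0.1646,"tz": 0,"rx": 0,"ry": 0,"rz": 0,"jaw": 0},
  {"tx": 0.1046,"ty": -0.1646,"tz": 0,"rx": 0,"ry": 0,"rz": 0,"jaw": 0},
])

```text
time: 28.65
position: [0.4545, -0.2695, 0.2328]
tool_rot: [-0.005, 3.141, 0.002]
ft_force: [0.3, 0.7, -0.6]
grip_width: 0.176
```

```bash
python3 - <<'E'
from h import *
from bench import ctrl,get_image,camera_info
b=get_image("side")[:,:,::-1]
crop(cv2.convertScaleAbs(b,alpha=1.5),320,150,440,280,4.5,"pics/s21.png")
s=ctrl.get_state();print(s["ft_force"],s["torque"])
go(s,[.4533,-.2725,.1135],0.0)
E
```

```text
[-0.7937 -0.2425 -0.9209] [-0.0066  0.0511  0.0397]
t 28.7 shift [ 0.0011 -0.0029  0.1194] turn [0.0014 0.0005 0.0029] j [-0.0915  0.0507  0.6031  1.7561 -0.031   1.3441  2.0916]
```

View pics/s21.png

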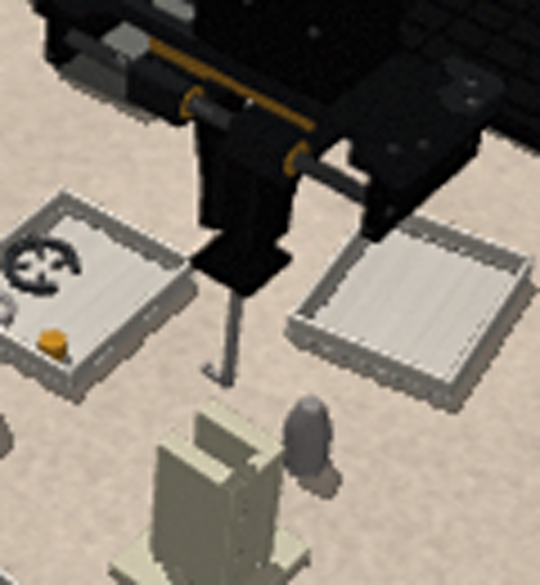

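Request:
carry_out([
  {"tx": 0.001,"ty": -0.0022,"tz": 0,"rx": 0.001,"ry": 0,"rz": 0.003,"jaw": 0},
  {"tx": 0.001,"ty": -0.0022,"tz": 0,"rx": 0.001,"ry": 0,"rz": 0.003,"jaw": 0},
  {"tx": 0.001,"ty": -0.0022,"tz": 0.02,"rx": 0.001,"ry": 0,"rz": 0.003,"jaw": 0},
  {"tx": 0.001,"ty": -0.0022,"tz": 0.045,"rx": 0.001,"ry": 0,"rz": 0.003,"jaw": 0},
  {"tx": 0.001,"ty": -0.0022,"tz": 0.07,"rx": 0.001,"ry": 0,"rz": 0.003,"jaw": 0},
  {"tx": 0.001,"ty": -0.0022,"tz": 0.095,"rx": 0.001,"ry": 0,"rz": 0.003,"jaw": 0},
  {"tx": 0.001,"ty": -0.0022,"tz": 0.108,"rx": 0.001,"ry": 0,"rz": 0.003,"jaw": 0},
  {"tx": 0.001,"ty": -0.0022,"tz": 0.114,"rx": 0.001,"ry": 0,"rz": 0.003,"jaw": 0},
  {"tx": 0.001,"ty": -0.0022,"tz": 0.116,"rx": 0.001,"ry": 0,"rz": 0.003,"jaw": 0},
  {"tx": 0.001,"ty": -0.0022,"tz": 0.116,"rx": 0.001,"ry": 0,"rz": 0.003,"jaw": 0},
])

```text
time: 29.95
position: [0.4532, -0.2732, 0.1177]
tool_rot: [0.004, 3.14, -0.0]
ft_force: [0.2, 0.1, -0.9]
grip_width: 0.178
```

```bash
python3 - <<'E'
from h import *
from bench import ctrl,get_image,camera_info
b=get_image("side")[:,:,::-1]
crop(cv2.convertScaleAbs(b,alpha=1.5),330,180,430,290,5,"pics/s22.png")
s=ctrl.get_state();print(s["ft_force"],s["torque"])
go(s,[.4533,-.2725,.1135],0.0)
E
```

```text
[0.9649 0.2693 0.0217] [-0.0071  0.055   0.0163]
t 30.0 shift [-0.0001  0.0007  0.0043] turn [-0.0001  0.0021 -0.0023] j [-0.0645  0.1551  0.6078  1.9015 -0.0996  1.1125  2.1502]
```

View pics/s22.png

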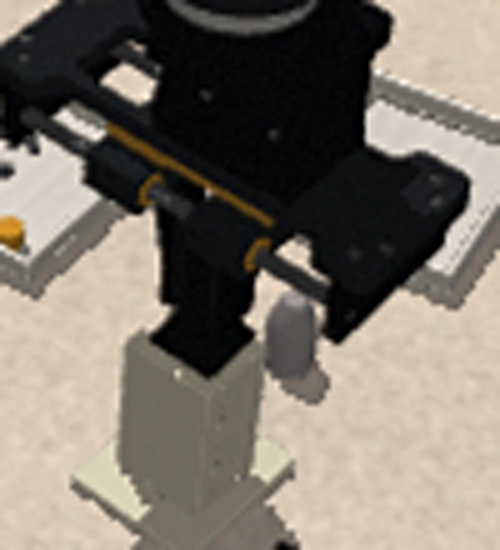

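Almost seated. I'll lower the last 4 mm and feel for the stand's top.

Request:
carry_out([
  {"tx": 0,"ty": 0.001,"tz": 0.0015,"rx": 0,"ry": 0,"rz": 0,"jaw": 0},
  {"tx": 0,"ty": 0.001,"tz": 0.003,"rx": 0,"ry": 0,"rz": 0,"jaw": 0},
  {"tx": 0,"ty": 0.001,"tz": 0.004,"rx": 0,"ry": 0,"rz": 0,"jaw": 0},
  {"tx": 0,"ty": 0.001,"tz": 0.004,"rx": 0,"ry": 0,"rz": 0,"jaw": 0},
])

```text
time: 30.5
position: [0.4528, -0.2719, 0.1135]
tool_rot: [0.004, 3.141, 0.001]
ft_force: [-1.6, 1.0, 4.1]
grip_width: 0.178
```

```bash
python3 - <<'E'
from h import *
from bench import ctrl,get_image,camera_info
for i in range(3):
    s=ctrl.get_state();print(s["position"],s["ft_force"],s["torque"]);get_image("side")
E
```

```text
[ 0.4528 -0.2719  0.1135] [-1.6175  1.023   4.0834] [0.2861 0.356  0.0631]
[ 0.4529 -0.2719  0.1135] [-0.8166  1.1939  4.1987] [0.3561 0.4111 0.0348]
[ 0.4528 -0.2719  0.1135] [-1.4819  1.177   5.1469] [ 0.3214  0.4815 -0.0616]
```

Seated: 4.5 N at the same z as at the grasp. Releasing.

Request:
carry_out([
  {"tx": 0,"ty": 0,"tz": -0.0006,"rx": 0,"ry": 0,"rz": 0,"jaw": 0.22},
  {"tx": 0,"ty": 0,"tz": -0.0006,"rx": 0,"ry": 0,"rz": 0,"jaw": 0.3},
  {"tx": 0,"ty": 0,"tz": -0.0006,"rx": 0,"ry": 0,"rz": 0,"jaw": 0.4},
  {"tx": 0,"ty": 0,"tz": -0.0006,"rx": 0,"ry": 0,"rz": 0,"jaw": 0.6},
  {"tx": 0,"ty": 0,"tz": -0.0006,"rx": 0,"ry": 0,"rz": 0,"jaw": 0.8},
  {"tx": 0,"ty": 0,"tz": -0.0006,"rx": 0,"ry": 0,"rz": 0,"jaw": 0.8},
  {"tx": 0,"ty": 0,"tz": -0.0006,"rx": 0,"ry": 0,"rz": 0,"jaw": 0.8},
  {"tx": 0,"ty": 0,"tz": -0.0006,"rx": 0,"ry": 0,"rz": 0,"jaw": 0.8},
])

```text
time: 31.65
position: [0.4528, -0.2719, 0.1137]
tool_rot: [0.004, 3.141, 0.0]
ft_force: [-0.2, 0.3, 0.4]
grip_width: 0.783
```

```bash
python3 - <<'E'
from h import *
from bench import ctrl,get_image
s=ctrl.get_state();print(s["position"],s["ft_force"],s["grip_width"])
a=get_image("wrist")[:,:,::-1]
crop(cv2.convertScaleAbs(a,alpha=1.7),200,180,440,330,3,"pics/w23.png")
E
```

```text
[ 0.4528 -0.2719  0.1137] [-0.1914  0.2541  0.4481] 0.7830260362487438
```

View pics/w23.png

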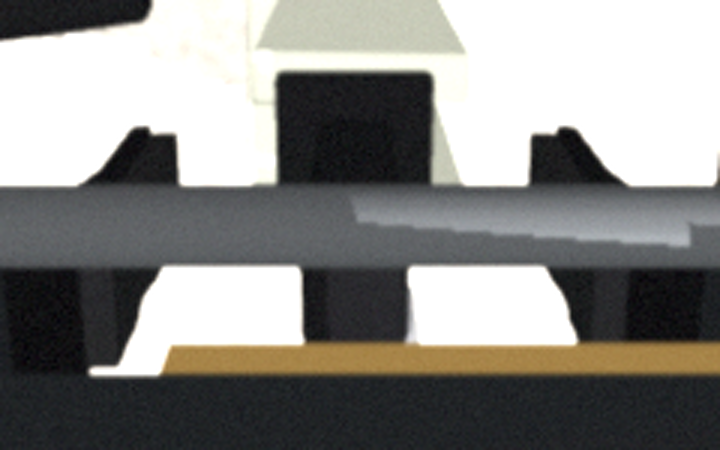

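The fingers are clear of the handle. Raise and move away outward for a check view.

Request:
carry_out([
  {"tx": 0,"ty": 0,"tz": -0.02,"rx": 0,"ry": 0,"rz": 0,"jaw": 0.8},
  {"tx": 0,"ty": 0,"tz": -0.06,"rx": 0,"ry": 0,"rz": 0,"jaw": 0.8},
  {"tx": 0,"ty": 0,"tz": -0.11,"rx": 0,"ry": 0,"rz": 0,"jaw": 0.8},
  {"tx": 0,"ty": 0,"tz": -0.136,"rx": 0,"ry": 0,"rz": 0,"jaw": 0.8},
  {"tx": -0.05,"ty": 0.02,"tz": -0.136,"rx": 0,"ry": 0,"rz": 0,"jaw": 0.8},
  {"tx": -0.107,"ty": 0.04,"tz": -0.136,"rx": 0,"ry": 0,"rz": 0,"jaw": 0.8},
  {"tx": -0.107,"ty": 0.04,"tz": -0.136,"rx": 0,"ry": 0,"rz": 0,"jaw": 0.8},
  {"tx": -0.107,"ty": 0.04,"tz": -0.136,"rx": 0,"ry": 0,"rz": 0,"jaw": 0.8},
])

```text
time: 32.7
position: [0.5591, -0.2327, 0.2492]
tool_rot: [-0.004, -3.141, 0.001]
ft_force: [0.4, -0.5, 0.4]
grip_width: 0.8
```

```bash
python3 - <<'E'
from h import *
from bench import ctrl,get_image,camera_info
import pickle
s=ctrl.get_state();print(s["time"],s["position"],s["ft_force"])
c=camera_info("wrist");a=get_image("wrist")[:,:,::-1];b=get_image("side")[:,:,::-1]
pickle.dump(c,open("w24.pkl","wb"));cv2.imwrite("pics/w24.png",a)
crop(cv2.convertScaleAbs(b,alpha=1.4),280,180,430,300,5,"pics/s24.png")
g=proj(c,[.4537,-.271,.13]).astype(int);print(g)
crop(cv2.convertScaleAbs(a,alpha=1.5),230,30,430,190,4,"pics/w24c.png")
E
```

```text
32.7 [ 0.5591 -0.2327  0.2492] [ 0.3943 -0.5049  0.3568]
[274  79]
```

View pics/s24.png

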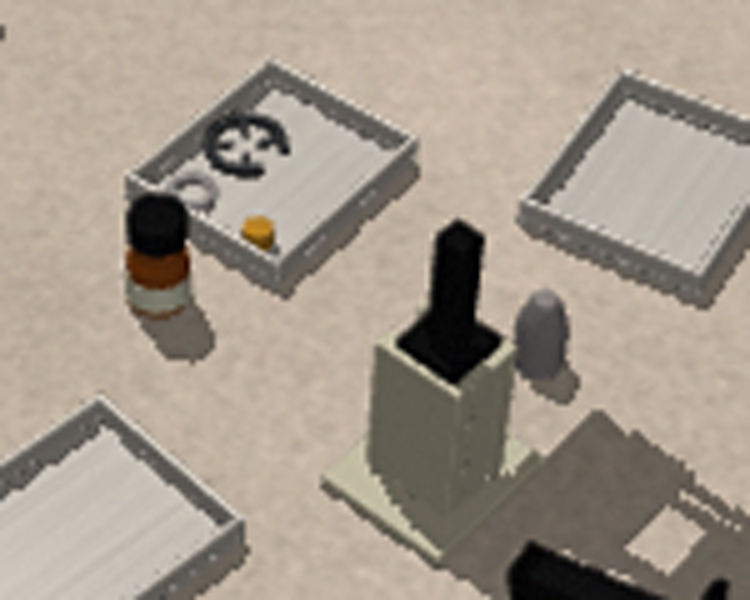

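View pics/w24c.png

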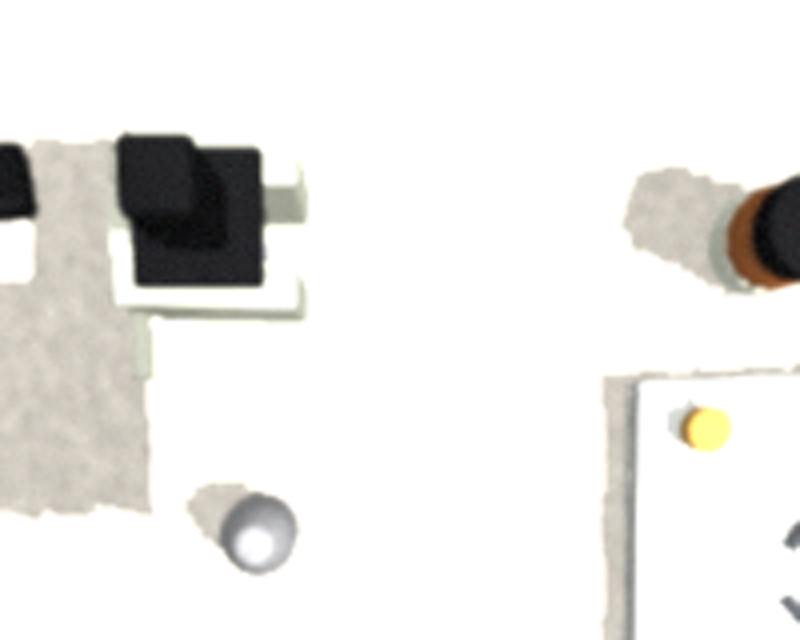

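The pick stands upright in its stand with the guard on top, and the ring lies flat in the chosen tray. One quick numeric check, then I'll hand in.

```bash
python3 - <<'E'
from h import *
from bench import ctrl,camera_info
import pickle
c=pickle.load(open("w24.pkl","rb"))
f=lambda x,y:np.array([230+(x+.5)/4-.5,30+(y+.5)/4-.5])
print("handle top",onz(c,f(157,173),.161),"guard",onz(c,f(198,217),.097))
S=camera_info("side");print("ring",onz(S,[280+243/5,180+145/5],.008))
ctrl.close_job()
E
```

```text
handle top [ 0.4532 -0.2711  0.161 ] guard [ 0.4532 -0.2711  0.097 ]
ring [ 0.5539 -0.065   0.008 ]
the job is handed in; nothing more can be done
```

The ring is off the shaft and lying flat in the parts tray, and the pick is back upright in its stand. I handed the job in at about 33 s of the 64 s allowed; no verdict was reported.

**What I did**
- I took the small black pick from its stand and felt the shaft's top with the foot. Contact peaked at about 6.5 N, below the 20 N limit.
- I slid the hook under the ring's top bar until the shank lightly touched the ring, then backed off 2.4 mm and pried. The highest reading was about 11 N before the ring snapped off, below the 25 N limit, though I only read the force between moves.
- I carried the ring on the hook to the leftmost tray, laid it down, withdrew the hook and put the pick back.

**Last checks**
- **Pick:** handle top and guard both measure at (0.453, -0.271), the same spot where I found it, so it stands vertical. It seated at the same height as at the grasp.
- **Ring:** its centre is about 5 mm and 23 mm (x, y) from the tray's centre, inside the walls.
- **Other things:** the objective and bottle look unmoved in the last pictures. I did not measure any of the bystanders again at the end.

**Disagreement:** partway through, the side camera put the drive unit about 3–4 mm nearer the pick along the shaft than the wrist camera did. Touching the ring settled it in favour of the wrist camera.

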